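# Roll a vial down the track with the paddle and bed it against the stop

## Task

Take the white paddle by its grip and, pushing with the rubber face of its blade, gently roll the vial that lies on the metal track along to the far end, until it drops into the pocket. Still with the paddle, press it steadily against the cushioned end stop with about 6 N for a second (never over 12 N), then ease off slowly so that the vial stays lying square in the pocket. Stand the paddle upright on the worktop, clear of the track; do not lift or finger the vial, and leave everything else where it is.

Things in the scene. Friction and masses are not known exactly. Their poses are not given: they have to be found in the camera images.
- track: Aluminium rolling track, fixed, 315 long x 100 wide x 26 mm high. Origin on the worktop under it; x runs along the track in the rolling direction, z up. Floor lined with grey felt, 14 mm above the origin, flat from x = -150 to +75 mm, where it steps down 4 mm into the pocket (to x = 165). A rail 8 mm wide, 26 mm high along either side, 84 mm apart inside.
- pocket (a point): Lip of the pocket, mid-width, at track x = 75 mm, 10 mm above the worktop (the pocket's floor level); axes as the track's. From here on in +x the floor is 10 mm high. The vial lies in the pocket when its centre is 10 mm or more beyond the lip, 13.5 mm above this point.
- stop_zone (a point): Middle of the zone, at track x = 126 mm, 23.5 mm above the worktop, in which the cushion's face may stand: up to 10 mm either way along x. The stop is set by hand, is not measured, and is to be found by feel. Cushion: upright black pad 70 mm wide, 14 to 34 mm above the worktop; yields 1 mm per 3 N, bottoms at 5 mm, throws the vial back if let go suddenly. Dark stop behind it, 108 wide, to 40 mm high.
- vial_center (a point): Centre of the vial to be rolled: glass screw-cap vial, 27 mm diameter, 72 mm long, 30 to 56 g, lying on its side on the track's floor. z is the vial's own axis and lies across the track. The centre is 27.5 mm above the worktop on the rolling floor, 23.5 mm in the pocket. It rolls very easily: under 1 N.
- paddle_grip (a point): Point in the grip of the white paddle, 78 mm above its underside, 20 mm below its top. It stands upright on the worktop, about 120 g. z up; x points out of the blade's rubber face: flat, upright, 60 wide, 50 mm high from the underside, 16 mm in front (+x) of this point. Grip: square post 24 x 24 mm, sides along x and y, 50 to 98 mm above the underside. Foot reaches 22 mm behind (-x).
- brown_vial: bystander: glass vial with white cap, 27 mm diameter, 72 mm tall, standing; origin at the middle of its underside
- small_vial: bystander: smaller glass vial with black cap, 22 mm diameter, 58 mm tall, standing; origin at the middle of its underside
- beaker: bystander: small glass beaker, 54 x 58 x 70 mm high, standing; origin at the middle of its underside
- slide_carton: bystander: small carton, 34 x 82 x 30 mm high; origin at the middle of its underside
- sleeve: bystander: steel sleeve, 19 mm diameter, 45 mm tall, standing; origin at the middle of its underside
Not all that is in view belongs to the job. Leave any brown or purple look-alike of the part that bears paddle_grip alone.

How it is judged:
By the outcome, as a careful person would: the job done as asked, in the order asked, and still so for the second after the job is handed in, with the robot touching nothing.
It also fails if it takes over 61 s, if anything falls off the work surface, if the arm or the gripper's body presses on something with over 40 N, if the wrist force passes 120 N, or if a joint passes its speed limit or range.

## Robot

A 7-joint arm with a two-finger parallel gripper is mounted at the origin on a cart in front of the work surface, level with it; the furniture and walls round the work are solid. World frame = base frame: x ahead of the robot, y to its left, z up, the work surface at z = 0. Lengths are in m, angles in rad, forces in N, time in s.
With the tool pointing down it reaches from about 0.4 to 0.875 m from the base axis. Payload 19.3 kg.
Tool frame: the origin (TCP) lies on the front face of the gripper's body, between the roots of the fingers; the fingertips stand robot.tip_extent ahead of it and the grasp point (between the pads) lies 54 mm ahead of it (robot.tip_extent is the distance from the TCP to the fingertips, in m); x points along the fingers, y is the direction in which the jaws open and shut, and the axes are right-handed (so a half turn about x gives the same grasp; the last joint's range is limited). The gripper opens to 85 mm and grips with 20 to 120 N. Pads are 22 mm wide; open, the fingers measure 114 mm over their backs; the gripper's body (76 mm by 85 mm) begins 54 mm behind the grasp point. The pads swing forward as they close: fully open they stand 13 mm farther back than shut.
Start: joints at [-1.26, 0.521, -0.036, 1.599, 0.021, 1.021, -0.113], TCP at [0.232, 0.58, 0.304] pointing down, gripper open.
Joint ranges: [-2.91, 2.91], [-0.3, 2.13], [-1.5, 1.42], [0.17, 2.43], [-1.26, 4.41], [0.16, 1.93], [-2.52, 2.52]. Speed limits (rad/s): [1.89, 1.89, 2.39, 2.39, 3.01, 3.01, 3.01].

## Interface

Orientations are given as a rotation vector (axis times angle).
In Python, from plant import robot, vision gives the robot as it stands. The module is installed in compiled form; this text tells all that it offers.
- The arm moves only by the tool drive_tool, never from a script. Its argument "rows" is a list of rows, each an object of numbers: "rx", "ry", "rz": the turn, a rotation vector about the world's x, y, z in degrees; "dx", "dy", "dz": the shift along the world's x, y, z in cm; "claw": the opening, from 0 (shut) to 1 (fully open). In form: [{"rx": .., "ry": .., "rz": .., "dx": .., "dy": .., "dz": .., "claw": ..}, ...]. A call has 1 to 10 rows; each row is the pose to reach, as a shift and turn from the pose commanded when the call began; what a row does not reach only later rows make up. A row lasts 1/12 s, in which the tool goes at most 41.7 mm and 7.16 degrees, less where a joint would pass 70% of its speed; a pose out of reach is approached as far as the arm can. A call with a gripper value outside its range is refused whole. The fingers move at their own pace and stop on an object; the grip force is fixed at half the most. Time passes only in rows, so rows that repeat a pose let the fingers close. It gives the time, the measured TCP pose, the force and the opening at its end, in the units of the state.
- robot.state(): the state, without advancing time (a new reading comes with each control period).
- vision.grab_frame(name): name is "scene" or "top" or "wrist"; returns the picture (384x512x3 uint8, red, green, blue); there is no depth.
- vision.calibration(name): a dict with "fx", "fy", "cx", "cy" (pixels), "view" (4x4, takes a point from world to camera coordinates); the wrist camera has in their place "hand_eye" (4x4, takes a point from camera to tool coordinates, whose origin is the TCP and whose axes are the tool frame's). Camera axes: x right, y down, z forward; pixel columns grow to the right and rows downward; lengths in m; the calibration is good to about 2 mm. A picture is of the moment at which its call begins: read the wrist's pose just before it. calibration takes no time and is no camera call.
- robot.job_done(): hands the job in, once; it reports no verdict.
The state is a dict: "clock": time; "qpos": joint angles; "joint_vel": joint speeds; "joint_torque": joint torques, N m; "tool_pos": TCP position; "tool_rot": TCP orientation; "contact_force": force on the tool from outside, world axes, zero at the start; "wrist_torque": the same for the moment, N m; "gripper_width": finger opening in m.
Only numpy, scipy, OpenCV 4.12 (cv2) and the standard library are available. Lean on these libraries where they do the work, as an engineer would, in place of code of your own. Each camera call takes 0.05 s, during which the arm holds its last target.

## Working session

There is one attempt and no reset: what is moved stays moved. The work goes in short steps, Python scripts to look and compute and a tool call to move; the robot and the scene stay as the last step left them, time stands still between calls to the robot, and variables do not carry over. Pictures are saved under pics/ and viewed, and the job is handed in when it is done.

Besides the shell and the picture viewer there is one more tool, called after "Request:" in YAML: its name, and indented under it one key for each argument. drive_tool: Moves the arm, as the interface text tells. Its arguments: {"type":"object","properties":{"rows":{"type":"array"}},"required":["rows"]}

```bash
mkdir -p pics
cat > h.py <<'E'
import numpy as np, cv2
from plant import robot, vision
def ray(name,u,v):
    c=vision.calibration(name)
    d=np.array([(u-c['cx'])/c['fx'],(v-c['cy'])/c['fy'],1.0])
    if 'view' in c: T=np.linalg.inv(np.array(c['view']))
    else:
        s=robot.state();M=np.eye(4);M[:3,:3]=cv2.Rodrigues(np.array(s['tool_rot'],float))[0];M[:3,3]=s['tool_pos'];T=M@np.array(c['hand_eye'])
    return T[:3,3],T[:3,:3]@d
def onz(name,u,v,z):
    o,d=ray(name,u,v);return o+d*(z-o[2])/d[2]
def proj(name,p):
    c=vision.calibration(name);q=np.array(c['view'])@np.r_[p,1]
    return np.array([c['fx']*q[0]/q[2]+c['cx'],c['fy']*q[1]/q[2]+c['cy']])
def save(name,fn,crop=None,s=1):
    im=vision.grab_frame(name);np.save('pics/'+fn+'.npy',im)
    return im
E
python3 - <<'E'
from h import *
for n in ('scene','top'):
    im=save(n,n+'0'); cv2.imwrite(f'pics/{n}0.png',cv2.resize(im[:,:,::-1],None,fx=1.5,fy=1.5,interpolation=cv2.INTER_CUBIC))
    c=vision.calibration(n); T=np.linalg.inv(np.array(c['view']));print(n,c['fx'],T.round(3))
s=robot.state();print({k:np.round(v,3) for k,v in s.items()}, robot.tip_extent)
E
```

```text
scene 411.6780600695624 [[ 0.472 -0.774  0.422  0.003]
 [-0.882 -0.412  0.229 -0.225]
 [-0.003 -0.48  -0.877  1.269]
 [ 0.     0.     0.     1.   ]]
top 464.94335519486884 [[-0.316 -0.827  0.465 -0.29 ]
 [-0.949  0.277 -0.152  0.375]
 [-0.004 -0.489 -0.872  1.691]
 [ 0.     0.     0.     1.   ]]
{'clock': np.float64(0.1), 'qpos': array([-1.26 ,  0.522, -0.036,  1.6  ,  0.021,  1.021, -0.113]), 'joint_vel': array([-0.   , -0.003,  0.001, -0.002,  0.001,  0.001, -0.   ]), 'joint_torque': array([ 2.0000e-03, -9.2848e+01,  1.9830e+00, -3.7053e+01,  1.8000e-02,
        5.0000e-03,  0.0000e+00]), 'tool_pos': array([0.232, 0.58 , 0.303]), 'tool_rot': array([ 0.298,  1.55 , -0.3  ]), 'contact_force': array([-0.508, -0.016, -0.099]), 'wrist_torque': array([-0.012,  0.006, -0.013]), 'gripper_width': np.float64(0.085)} 0.0726
```

View pics/scene0.png

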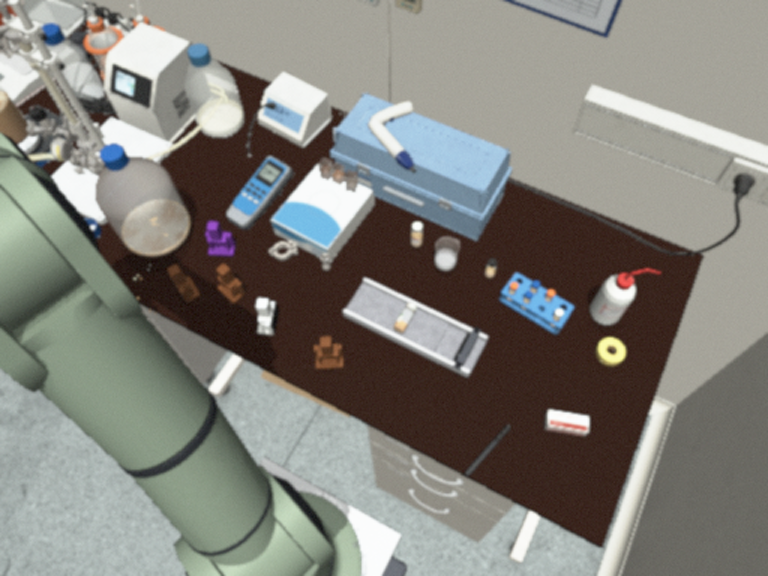

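View pics/top0.png

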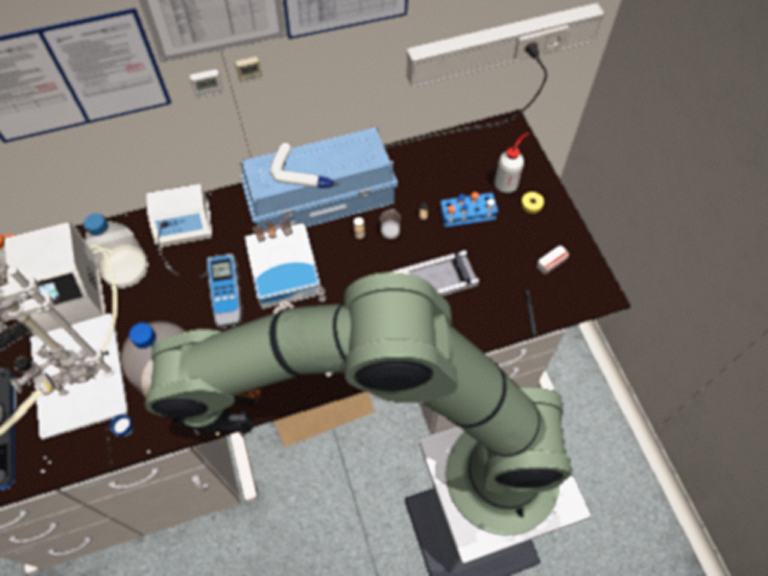

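Run:
```python
from h import *
im=np.load('pics/scene0.npy')
a=im[185:250,150:230];b=im[180:255,220:335]
A=cv2.resize(a[:,:,::-1],None,fx=7,fy=7,interpolation=cv2.INTER_CUBIC);cv2.imwrite('pics/padcrop.png',A)
B=cv2.resize(b[:,:,::-1],None,fx=6.9,fy=6.9,interpolation=cv2.INTER_CUBIC);cv2.imwrite('pics/trackcrop.png',B)
```

```text
(no output)
```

View pics/padcrop.png

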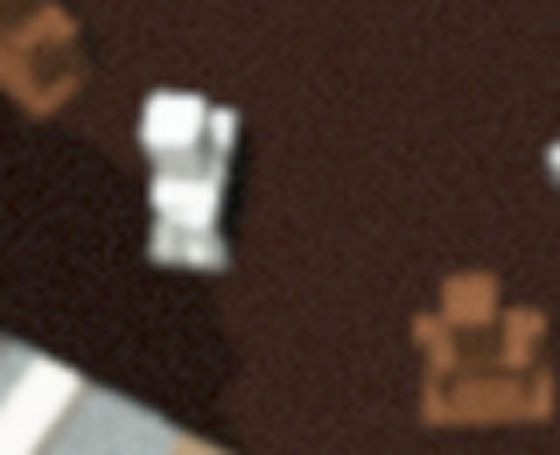

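View pics/trackcrop.png

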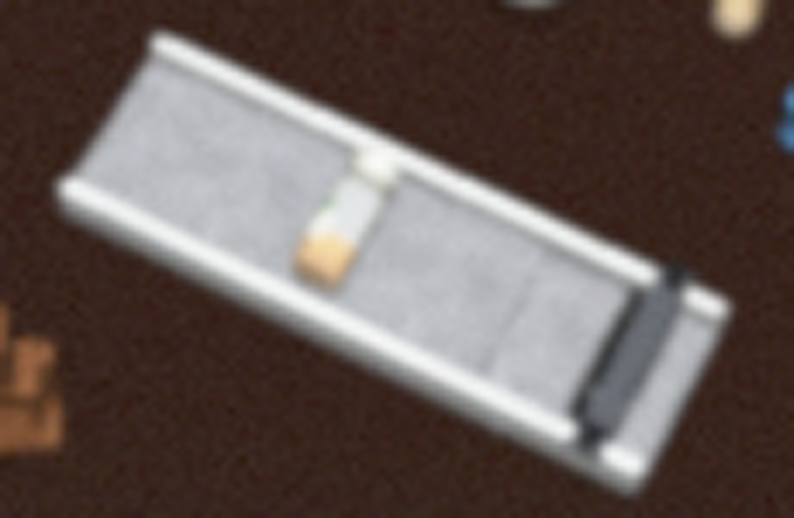

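Run:
```python
from h import *
print('grip top',onz('scene',150+176/7,185+122/7,0.098))
f=lambda u,v,z:onz('scene',220+u/6.9,180+v/6.9,z)
n1=f(158,38,.026);n2=f(65,187,.026);f1=f(727,303,.026);f2=f(637,467,.026)
print(n1,n2,f1,f2)
print('L',np.linalg.norm(f1-n1),np.linalg.norm(f2-n2),'w',np.linalg.norm(n1-n2),np.linalg.norm(f1-f2))
print('vial',f(345,217,.035))
print('step',f(527,280,.014),f(495,370,.014))
print('mesa others', onz('scene',328/1.5,352/1.5,0))
```

```text
grip top [0.40729364 0.31144006 0.098     ]
[0.59848772 0.17334961 0.026     ] [0.50367834 0.17224276 0.026     ] [ 0.59904732 -0.13939274  0.026     ] [ 0.50270971 -0.13644408  0.026     ]
L 0.3127428465790957 0.30868835675641526 w 0.09481584533916275 0.09638271916357292
vial [0.54969174 0.04153898 0.035     ]
step [ 0.57035275 -0.04781488  0.014     ] [ 0.52048984 -0.05497736  0.014     ]
mesa others [0.40835164 0.16021818 0.        ]
```

Run:
```python
from h import *
s=robot.state();R=cv2.Rodrigues(np.array(s['tool_rot']))[0];print(R.round(3))
print('tip in scene x1.5',proj('scene',np.array(s['tool_pos'])-[0,0,.07])*1.5)
print('bottle', onz('scene',155/1.5,250/1.5,0),onz('scene',115/1.5,155/1.5,0.25))
print(np.array(vision.calibration('wrist')['hand_eye']).round(3),vision.calibration('wrist')['fx'])
im=save('wrist','w0');cv2.imwrite('pics/w0.png',im[:,:,::-1])
```

```text
[[-0.     0.372  0.928]
 [-0.001  0.928 -0.372]
 [-1.    -0.001  0.   ]]
tip in scene x1.5 [ 82.34109813 284.21315927]
bottle [0.44061231 0.67057733 0.        ] [0.50535682 0.72273039 0.25      ]
[[-0.001 -0.301  0.954 -0.069]
 [ 1.    -0.     0.001 -0.   ]
 [ 0.     0.954  0.301 -0.078]
 [ 0.     0.     0.     1.   ]] 293.97311885390366
```

View pics/w0.png

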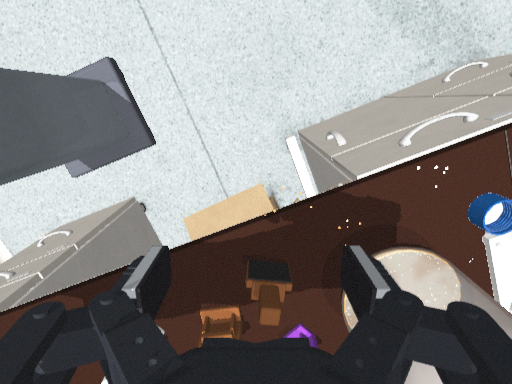

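Request:
drive_tool:
  rows:
    - {"dx":2.2,"dy":-3.3,"claw":1}
    - {"dx":4.4,"dy":-6.6,"claw":1}
    - {"dx":6.6,"dy":-9.9,"claw":1}
    - {"dx":8.8,"dy":-13.2,"claw":1}
    - {"dx":11,"dy":-16.5,"claw":1}
    - {"dx":13.2,"dy":-19.8,"claw":1}
    - {"dx":15.4,"dy":-23.1,"claw":1}
    - {"dx":18,"dy":-26,"claw":1}
    - {"dx":18,"dy":-26,"claw":1}
    - {"dx":18,"dy":-26,"claw":1}

```text
$.rows[0]: bad value
```

Run:
```python
from h import *
s=robot.state();print(s['clock'],s['tool_pos'],s['tool_rot'],s['qpos'])
im=save('wrist','w1');cv2.imwrite('pics/w1.png',cv2.resize(im[:,:,::-1],None,fx=1.5,fy=1.5))
```

```text
0.15 [0.23226763 0.58005524 0.30347863] [ 0.29811717  1.55015364 -0.29945567] [-1.26018999  0.52188367 -0.03629974  1.5998087   0.02120635  1.0211375
 -0.1127982 ]
```

View pics/w1.png

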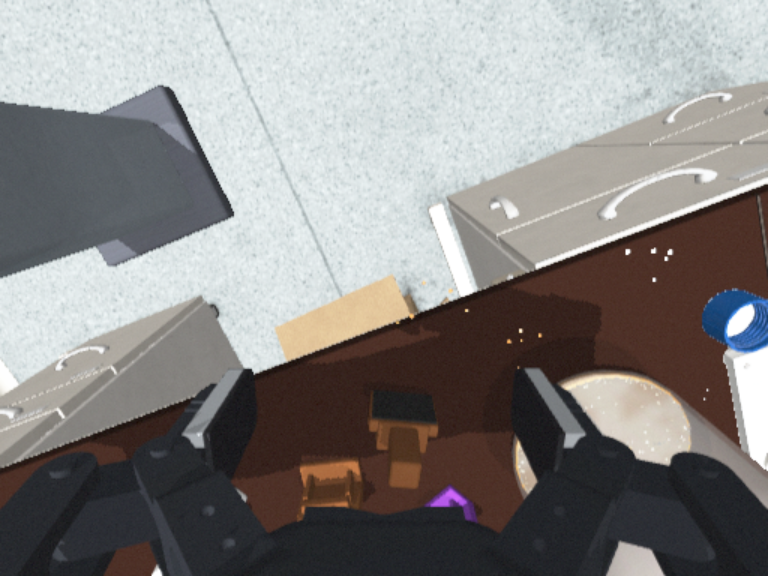

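Request:
drive_tool:
  rows:
    - {"rx":0,"ry":0,"rz":0,"dx":2.2,"dy":-3.3,"dz":0,"claw":1}
    - {"rx":0,"ry":0,"rz":0,"dx":4.4,"dy":-6.6,"dz":0,"claw":1}
    - {"rx":0,"ry":0,"rz":0,"dx":6.6,"dy":-9.9,"dz":0,"claw":1}
    - {"rx":0,"ry":0,"rz":0,"dx":8.8,"dy":-13.2,"dz":0,"claw":1}
    - {"rx":0,"ry":0,"rz":0,"dx":11,"dy":-16.5,"dz":0,"claw":1}
    - {"rx":0,"ry":0,"rz":0,"dx":13.2,"dy":-19.8,"dz":0,"claw":1}
    - {"rx":0,"ry":0,"rz":0,"dx":15.4,"dy":-23.1,"dz":0,"claw":1}
    - {"rx":0,"ry":0,"rz":0,"dx":18,"dy":-26,"dz":0,"claw":1}
    - {"rx":0,"ry":0,"rz":0,"dx":18,"dy":-26,"dz":0,"claw":1}
    - {"rx":0,"ry":0,"rz":0,"dx":18,"dy":-26,"dz":0,"claw":1}

```text
clock: 1.03
tool_pos: [0.4137, 0.3184, 0.304]
tool_rot: [0.302, 1.549, -0.302]
contact_force: [-0.7, 1.3, 0.6]
gripper_width: 0.0857
```

Run:
```python
from h import *
s=robot.state();print(s['clock'],s['tool_pos'],s['tool_rot'],s['qpos'])
im=save('wrist','w2');cv2.imwrite('pics/w2.png',cv2.resize(im[:,:,::-1],None,fx=1.5,fy=1.5))
```

```text
1.0333 [0.41365994 0.31838324 0.30396989] [ 0.30176434  1.54925035 -0.30207748] [-0.79102362  0.35818931  0.02747364  1.8715188  -0.01164785  0.91198801
  0.42776627]
```

View pics/w2.png

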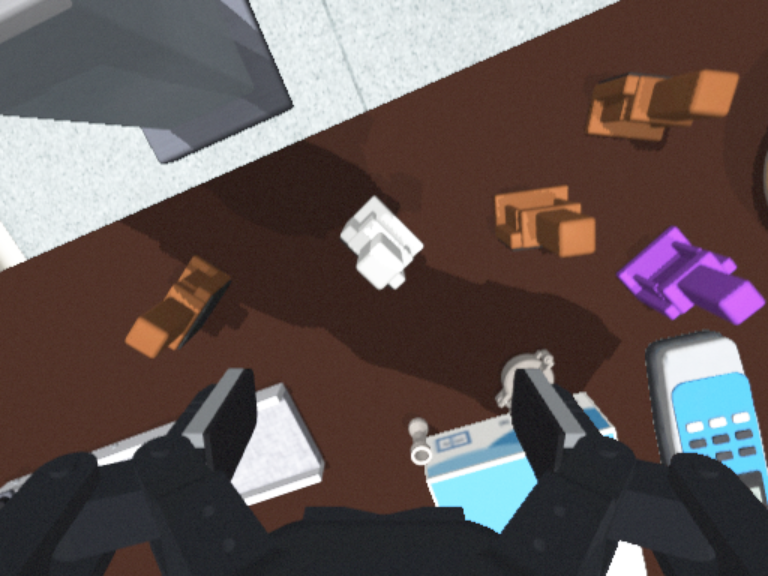

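Run:
```python
from h import *
im=np.load('pics/w2.npy');a=im[120:205,210:300]
cv2.imwrite('pics/w2c.png',cv2.resize(a[:,:,::-1],None,fx=7,fy=7,interpolation=cv2.INTER_CUBIC))
```

```text
(no output)
```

View pics/w2c.png

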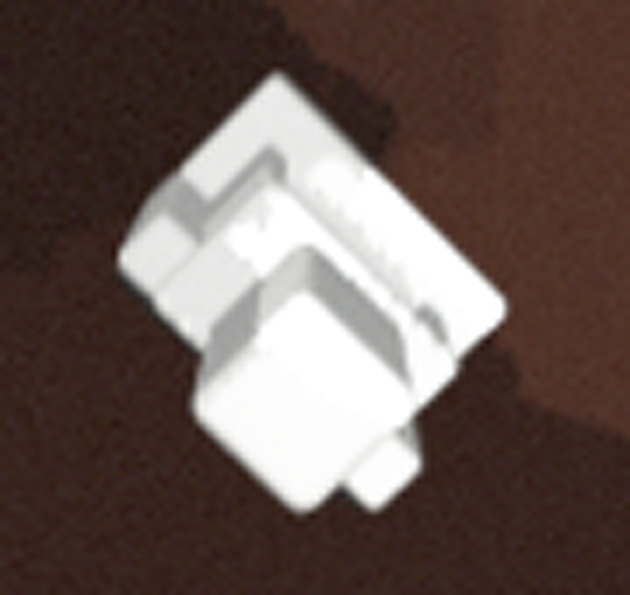

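Run:
```python
from h import *
P=[onz('wrist',210+u/7,120+v/7,.098) for u,v in [(195,400),(303,513),(413,400),(300,288)]]
for i in range(4):
    e=P[(i+1)%4]-P[i];print(P[i].round(4),np.linalg.norm(e).round(4),np.degrees(np.arctan2(e[1],e[0])).round(1))
print(np.mean(P,0))
# foot line bottom edge (278,72)->(505,305) at z~.006
for z in (0,.008):
    a=onz('wrist',210+278/7,120+72/7,z);b=onz('wrist',210+505/7,120+305/7,z);e=b-a;print(a,b,np.linalg.norm(e),np.degrees(np.arctan2(e[1],e[0])))
a=onz('wrist',210+120/7,120+262/7,.05);b=onz('wrist',210+375/7,120+512/7,.05);e=b-a;print('blade',a,b,np.linalg.norm(e),np.degrees(np.arctan2(e[1],e[0])))
s=robot.state();R=cv2.Rodrigues(np.array(s['tool_rot']))[0];print('jaw y deg',np.degrees(np.arctan2(R[1,1],R[0,1])))
```

```text
[0.4006 0.306  0.098 ] 0.0221 20.3
[0.4214 0.3137 0.098 ] 0.0224 115.2
[0.4119 0.334  0.098 ] 0.0221 -157.2
[0.3915 0.3254 0.098 ] 0.0214 -64.7
[0.40633466 0.31977443 0.098     ]
[0.37200094 0.32822002 0.        ] [0.42678109 0.35107083 0.        ] 0.0593550685061426 22.64280378242758
[0.37132229 0.32865374 0.008     ] [0.42492834 0.35101478 0.008     ] 0.05808290776536924 22.642803782427602
blade [0.38585442 0.29641569 0.05      ] [0.43977481 0.31874315 0.05      ] 0.058360290469489616 22.49357050368718
jaw y deg 68.0925447274371
```

Run:
```python
from h import *
p=proj('scene',[0.4065,0.32,0.098]);print(p,(p-[150,185])*7)
s=robot.state();print(s['tool_pos'],s['joint_vel'].round(3))
im=vision.grab_frame('wrist');d=np.abs(im.astype(int)-np.load('pics/w2.npy')).max(2)
m=(im.min(2)>120).astype(np.uint8);m[:120]=0;m[205:]=0;m[:,:215]=0;m[:,300:]=0
m0=np.load('pics/w2.npy');m0=(m0.min(2)>120).astype(np.uint8);m0[:120]=0;m0[205:]=0;m0[:,:215]=0;m0[:,300:]=0
for q in(m,m0):
  ys,xs=np.nonzero(q);print(xs.mean(),ys.mean(),xs.min(),xs.max(),ys.min(),ys.max())
print(robot.state()['tool_pos'])
np.save('pics/w3.npy',im)
im=np.load('pics/scene0.npy');a=im[185:235,160:200]
cv2.imwrite('pics/pc2.png',cv2.resize(a[:,:,::-1],None,fx=12,fy=12,interpolation=cv2.INTER_CUBIC))
```

```text
[172.78328554 201.51099535] [159.48299876 115.57696748]
[0.41261242 0.31981828 0.30389442] [-0.032  0.006 -0.018 -0.001 -0.002 -0.001 -0.006]
252.44264780192017 164.12632642748864 226 280 132 194
253.42329113924052 162.57113924050634 227 281 131 192
[0.41200795 0.32060287 0.30381955]
```

View pics/pc2.png

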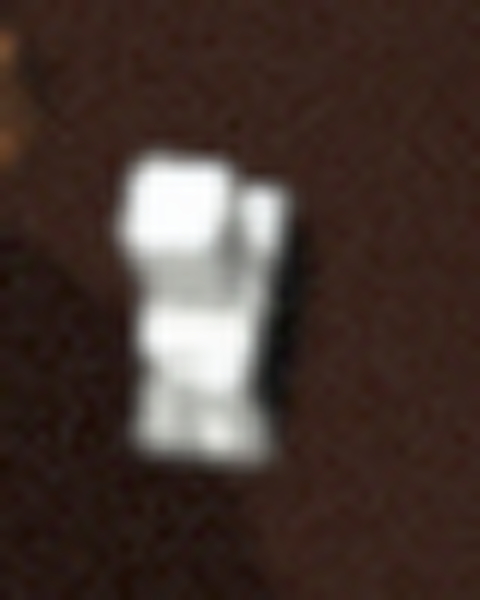

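Request:
drive_tool:
  rows:
    - {"rx":0,"ry":0,"rz":-7,"dx":0,"dy":0,"dz":0,"claw":1}
    - {"rx":0,"ry":0,"rz":-14,"dx":-0.2,"dy":0,"dz":-1,"claw":1}
    - {"rx":0,"ry":0,"rz":-21,"dx":-0.4,"dy":0,"dz":-2.5,"claw":1}
    - {"rx":0,"ry":0,"rz":-28,"dx":-0.5,"dy":0,"dz":-4,"claw":1}
    - {"rx":0,"ry":0,"rz":-35,"dx":-0.5,"dy":0,"dz":-5.5,"claw":1}
    - {"rx":0,"ry":0,"rz":-42,"dx":-0.5,"dy":0,"dz":-7,"claw":1}
    - {"rx":0,"ry":0,"rz":-45.5,"dx":-0.5,"dy":0,"dz":-8.4,"claw":1}
    - {"rx":0,"ry":0,"rz":-45.5,"dx":-0.5,"dy":0,"dz":-8.4,"claw":1}
    - {"rx":0,"ry":0,"rz":-45.5,"dx":-0.5,"dy":0,"dz":-8.4,"claw":1}

```text
clock: 1.88
tool_pos: [0.4065, 0.3211, 0.2196]
tool_rot: [0.909, 1.373, -0.911]
contact_force: [-0.5, 0.1, 0.8]
gripper_width: 0.0851
```

Run:
```python
from h import *
im=save('wrist','w4a')
s=robot.state();print(s['clock'],s['tool_pos'],s['tool_rot'],s['joint_vel'].round(3))
im=save('wrist','w4');cv2.imwrite('pics/w4.png',cv2.resize(im[:,:,::-1],None,fx=1.5,fy=1.5))
a=im[150:290,190:330]
cv2.imwrite('pics/w4c.png',cv2.resize(a[:,:,::-1],None,fx=4,fy=4,interpolation=cv2.INTER_CUBIC))
```

```text
1.9333 [0.40688702 0.32097555 0.22026808] [ 0.90968698  1.37243923 -0.90982355] [ 0.012 -0.015  0.001 -0.006  0.    -0.     0.001]
```

View pics/w4.png

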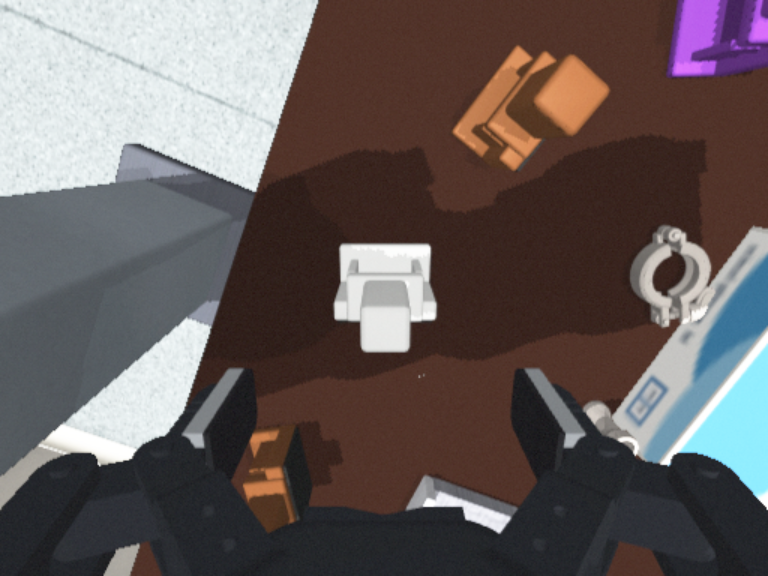

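View pics/w4c.png

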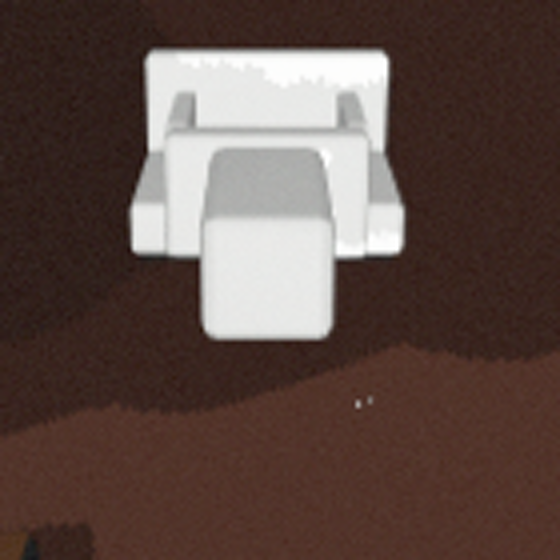

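Run:
```python
from h import *
g=lambda u,v,z:onz('wrist',190+u/4,150+v/4,z)
print(g(268,279,.098),np.linalg.norm(g(202,279,.098)-g(334,279,.098)),np.linalg.norm(g(268,217,.098)-g(268,340,.098)))
e=g(388,50,.004)-g(147,50,.004);print(np.linalg.norm(e),np.degrees(np.arctan2(e[1],e[0])))
print(g(268,50,.0),g(268,254,.05))
s=robot.state();print(s['tool_pos'])
```

```text
[0.4090374  0.31774307 0.098     ] 0.02328605685997186 0.023442830327828075
0.05956509994153497 22.857512885776266
[0.40146674 0.33702523 0.        ] [0.41486563 0.30466921 0.05      ]
[0.40720636 0.32091831 0.22061608]
```

Request:
drive_tool:
  rows:
    - {"rx":0,"ry":0,"rz":0,"dx":0.2,"dy":-0.3,"dz":-2,"claw":1}
    - {"rx":0,"ry":0,"rz":0,"dx":0.2,"dy":-0.3,"dz":-5,"claw":1}
    - {"rx":0,"ry":0,"rz":0,"dx":0.2,"dy":-0.3,"dz":-7.5,"claw":1}
    - {"rx":0,"ry":0,"rz":0,"dx":0.2,"dy":-0.3,"dz":-8.6,"claw":0.6}
    - {"rx":0,"ry":0,"rz":0,"dx":0.2,"dy":-0.3,"dz":-8.6,"claw":0.4}
    - {"rx":0,"ry":0,"rz":0,"dx":0.2,"dy":-0.3,"dz":-8.6,"claw":0}
    - {"rx":0,"ry":0,"rz":0,"dx":0.2,"dy":-0.3,"dz":-8.6,"claw":0}
    - {"rx":0,"ry":0,"rz":0,"dx":0.2,"dy":-0.3,"dz":-8.6,"claw":0}
    - {"rx":0,"ry":0,"rz":0,"dx":0.2,"dy":-0.3,"dz":-8.6,"claw":0}

```text
clock: 2.73
tool_pos: [0.4098, 0.3177, 0.1352]
tool_rot: [0.914, 1.371, -0.911]
contact_force: [-1.1, -1.8, 11.0]
gripper_width: 0.0232
```

Run:
```python
from h import *
s=robot.state();print({k:np.round(v,3) for k,v in s.items()})
im=save('wrist','w5');cv2.imwrite('pics/w5.png',cv2.resize(im[:,:,::-1],None,fx=1.5,fy=1.5))
```

```text
{'clock': np.float64(2.733), 'qpos': array([-0.882,  0.619,  0.146,  2.012, -0.171,  0.521, -0.218]), 'joint_vel': array([-0.   , -0.001,  0.001,  0.   ,  0.   ,  0.001,  0.002]), 'joint_torque': array([ 2.8000e-01, -7.9558e+01,  6.2110e+00, -2.0263e+01,  4.1000e-02,
       -4.6700e-01,  0.0000e+00]), 'tool_pos': array([0.41 , 0.318, 0.135]), 'tool_rot': array([ 0.914,  1.371, -0.911]), 'contact_force': array([-1.115, -1.797, 11.008]), 'wrist_torque': array([-0.144,  0.159, -0.005]), 'gripper_width': np.float64(0.023)}
```

View pics/w5.png

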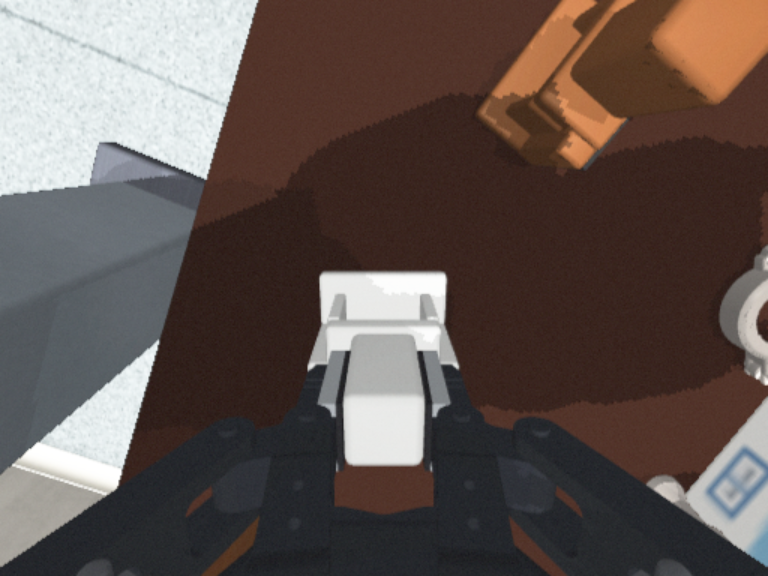

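Run:
```python
from h import *
for u,v in [(273,215),(325,262),(285,248),(325,265),(345,225)]: print(u,v,onz('scene',u/1.5,v/1.5,.0).round(3),onz('scene',u/1.5,v/1.5,.06).round(3))
```

```text
273 215 [0.663 0.474 0.   ] [0.632 0.441 0.06 ]
325 262 [0.606 0.287 0.   ] [0.577 0.263 0.06 ]
285 248 [0.594 0.394 0.   ] [0.566 0.365 0.06 ]
325 265 [0.599 0.283 0.   ] [0.57  0.259 0.06 ]
345 225 [0.721 0.299 0.   ] [0.687 0.274 0.06 ]
```

Request:
drive_tool:
  rows:
    - {"rx":0,"ry":0,"rz":0,"dx":0,"dy":0,"dz":2,"claw":0}
    - {"rx":0,"ry":0,"rz":0,"dx":0,"dy":0,"dz":4.5,"claw":0}
    - {"rx":0,"ry":0,"rz":-4,"dx":1,"dy":-1.2,"dz":6,"claw":0}
    - {"rx":0,"ry":0,"rz":-9,"dx":3,"dy":-3.6,"dz":6,"claw":0}
    - {"rx":0,"ry":0,"rz":-14,"dx":5.2,"dy":-6.4,"dz":6,"claw":0}
    - {"rx":0,"ry":0,"rz":-19,"dx":7.6,"dy":-9.4,"dz":6,"claw":0}
    - {"rx":0,"ry":0,"rz":-22.6,"dx":10,"dy":-12.2,"dz":6,"claw":0}
    - {"rx":0,"ry":0,"rz":-22.6,"dx":12,"dy":-14.8,"dz":6,"claw":0}
    - {"rx":0,"ry":0,"rz":-22.6,"dx":13.6,"dy":-16.5,"dz":6,"claw":0}
    - {"rx":0,"ry":0,"rz":-22.6,"dx":14.1,"dy":-17.3,"dz":6,"claw":0}

```text
clock: 3.62
tool_pos: [0.5525, 0.1411, 0.1948]
tool_rot: [1.211, 1.206, -1.209]
contact_force: [-0.9, -0.3, -2.2]
gripper_width: 0.0233
```

Run:
```python
from h import *
vision.grab_frame('scene');vision.grab_frame('scene')
s=robot.state();print({k:np.round(v,4) for k,v in s.items()});R=cv2.Rodrigues(np.array(s['tool_rot']))[0];print(R.round(4))
im=save('wrist','w6');cv2.imwrite('pics/w6.png',cv2.resize(im[:,:,::-1],None,fx=1.5,fy=1.5))
im=save('scene','s6');cv2.imwrite('pics/s6.png',cv2.resize(im[150:270,190:350,::-1],None,fx=5,fy=5,interpolation=cv2.INTER_CUBIC))
```

```text
{'clock': np.float64(3.7167), 'qpos': array([-0.5542,  0.5942,  0.2784,  1.8555, -0.2341,  0.7229, -0.1461]), 'joint_vel': array([-0.0468, -0.0074, -0.0264,  0.0221, -0.0074, -0.0063, -0.0274]), 'joint_torque': array([ 3.11970e+00, -8.74144e+01,  1.05913e+01, -2.94345e+01,
        1.36100e-01,  4.62000e-02,  7.23400e-01]), 'tool_pos': array([0.5511, 0.1426, 0.1945]), 'tool_rot': array([ 1.2104,  1.2079, -1.2095]), 'contact_force': array([-0.6897,  0.3759, -1.1115]), 'wrist_torque': array([0.061 , 0.0102, 0.0152]), 'gripper_width': np.float64(0.0232)}
[[ 9.0e-04  1.0e+00 -1.2e-03]
 [-1.0e-04 -1.2e-03 -1.0e+00]
 [-1.0e+00  9.0e-04  1.0e-04]]
```

View pics/w6.png

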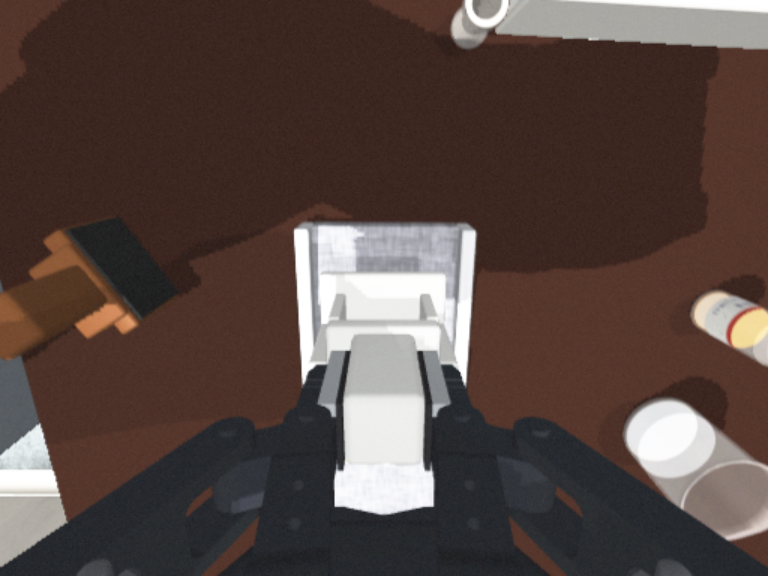

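View pics/s6.png

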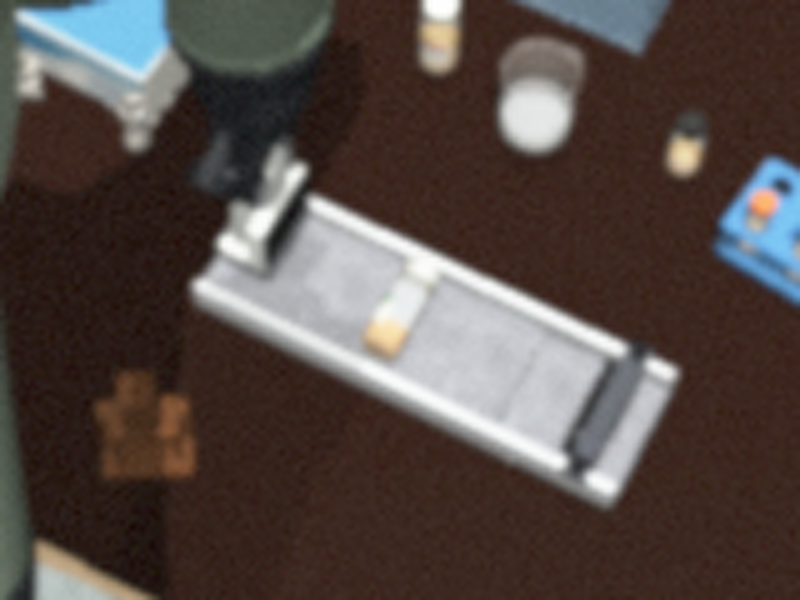

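Run:
```python
from h import *
s=robot.state();print(s['tool_pos'])
im=cv2.resize(np.load('pics/w6.npy')[140:270,190:330,::-1],None,fx=4.5,fy=4.5,interpolation=cv2.INTER_CUBIC);cv2.imwrite('pics/w6c.png',im)
```

```text
[0.54981178 0.14501709 0.19417492]
```

View pics/w6c.png

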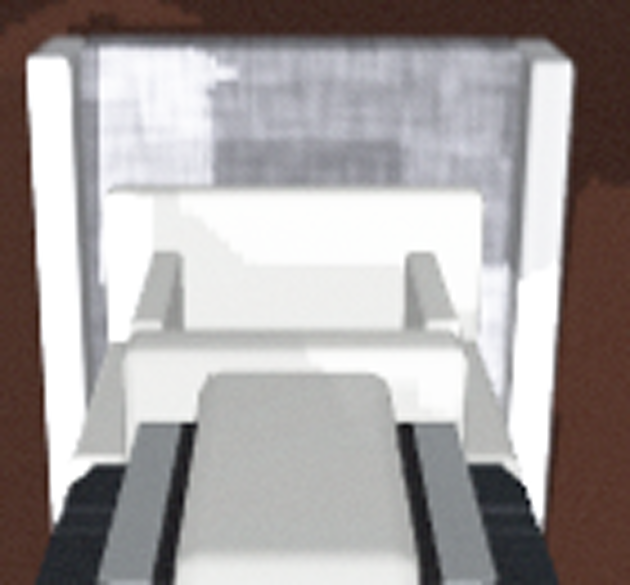

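Run:
```python
from h import *
c=vision.calibration('wrist');H=np.array(c['hand_eye'])
M=np.eye(4);M[:3,:3]=cv2.Rodrigues(np.array([1.2104,1.2079,-1.2095]))[0];M[:3,3]=[.5511,.1426,.1945];T=M@H
def g(u,v,z):
    u=190+u/4.5;v=140+v/4.5
    d=T[:3,:3]@[(u-c['cx'])/c['fx'],(v-c['cy'])/c['fy'],1];return (T[:3,3]+d*(z-T[2,3])/d[2]).round(4)
for a in [(28,57),(48,500),(573,62),(545,500),(77,60),(527,70)]: print(a,g(*a,.026))
print('foot',g(110,190,.06),g(480,190,.06))
print('bladetop',g(125,335,.11),g(465,335,.11))
```

```text
(28, 57) [0.5023 0.1783 0.026 ]
(48, 500) [0.5008 0.0887 0.026 ]
(573, 62) [0.6009 0.1773 0.026 ]
(545, 500) [0.6008 0.0885 0.026 ]
(77, 60) [0.5111 0.1778 0.026 ]
(527, 70) [0.5927 0.1758 0.026 ]
foot [0.521  0.1628 0.06  ] [0.5801 0.1627 0.06  ]
bladetop [0.5292 0.158  0.11  ] [0.5717 0.1579 0.11  ]
```

Request:
drive_tool:
  rows:
    - {"rx":0,"ry":0,"rz":0,"dx":0.1,"dy":-0.6,"dz":-0.6,"claw":0}
    - {"rx":0,"ry":0,"rz":0,"dx":0.1,"dy":-1.2,"dz":-1.6,"claw":0}
    - {"rx":0,"ry":0,"rz":0,"dx":0.1,"dy":-1.5,"dz":-2.8,"claw":0}
    - {"rx":0,"ry":0,"rz":0,"dx":0.1,"dy":-1.5,"dz":-3.7,"claw":0}
    - {"rx":0,"ry":0,"rz":0,"dx":0.1,"dy":-1.5,"dz":-4.1,"claw":0}
    - {"rx":0,"ry":0,"rz":0,"dx":0.1,"dy":-1.5,"dz":-4.1,"claw":0}
    - {"rx":0,"ry":0,"rz":0,"dx":0.1,"dy":-1.5,"dz":-4.1,"claw":0}
    - {"rx":0,"ry":0,"rz":0,"dx":0.1,"dy":-1.5,"dz":-4.1,"claw":0}

```text
clock: 4.48
tool_pos: [0.5515, 0.1295, 0.1532]
tool_rot: [1.208, 1.21, -1.207]
contact_force: [-0.1, -0.1, -2.2]
gripper_width: 0.0232
```

```bash
cat > look.py <<'E'
import sys
from h import *
n=sys.argv[1]
s=robot.state();print(round(float(s['clock']),2),np.round(s['tool_pos'],4),'F',np.round(s['contact_force'],2),np.round(s['wrist_torque'],3),np.round(s['gripper_width'],4))
R=cv2.Rodrigues(np.array(s['tool_rot']))[0];print('y',R[:,1].round(4),'x',R[:,0].round(4))
im=save('scene','s'+n);cv2.imwrite('pics/s'+n+'.png',cv2.resize(im[175:260,215:335,::-1],None,fx=6.6,fy=6.6,interpolation=cv2.INTER_CUBIC))
s=robot.state();print('F',np.round(s['contact_force'],2),np.round(s['tool_pos'],4))
E
python3 look.py 7
python3 - <<'E'
from h import *
im=save('wrist','w7');cv2.imwrite('pics/w7.png',cv2.resize(im[140:270,190:330,::-1],None,fx=4.5,fy=4.5,interpolation=cv2.INTER_CUBIC))
E
```

```text
4.48 [0.5515 0.1295 0.1532] F [-0.11 -0.1  -2.17] [-0.006 -0.05   0.044] 0.0232
y [1.0e+00 1.8e-03 5.0e-04] x [ 5.e-04  2.e-04 -1.e+00]
F [-0.37  0.76 -1.34] [0.5515 0.1294 0.1533]
```

View pics/s7.png

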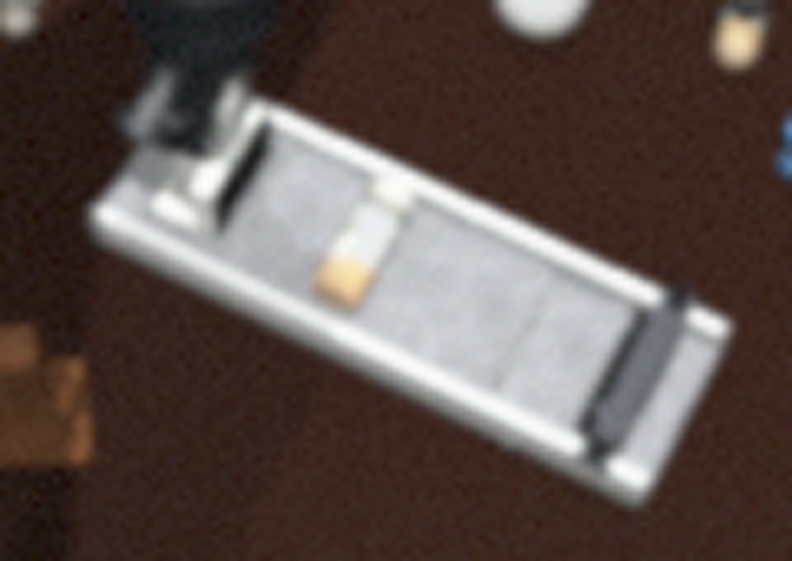

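View pics/w7.png

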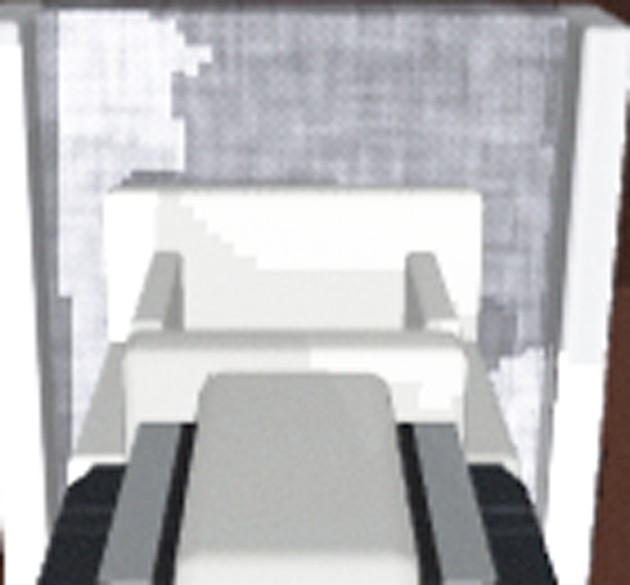

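Request:
drive_tool:
  rows:
    - {"rx":0,"ry":0,"rz":0,"dx":0,"dy":-0.5,"dz":0,"claw":0}
    - {"rx":0,"ry":0,"rz":0,"dx":0,"dy":-1.1,"dz":0,"claw":0}
    - {"rx":0,"ry":0,"rz":0,"dx":0,"dy":-1.7,"dz":0,"claw":0}
    - {"rx":0,"ry":0,"rz":0,"dx":0,"dy":-2.3,"dz":0,"claw":0}
    - {"rx":0,"ry":0,"rz":0,"dx":0,"dy":-2.9,"dz":0,"claw":0}
    - {"rx":0,"ry":0,"rz":0,"dx":0,"dy":-3.4,"dz":0,"claw":0}
    - {"rx":0,"ry":0,"rz":0,"dx":0,"dy":-3.7,"dz":0,"claw":0}
    - {"rx":0,"ry":0,"rz":0,"dx":0,"dy":-3.9,"dz":0,"claw":0}
    - {"rx":0,"ry":0,"rz":0,"dx":0,"dy":-4.0,"dz":0,"claw":0}
    - {"rx":0,"ry":0,"rz":0,"dx":0,"dy":-4.1,"dz":0,"claw":0}

```text
clock: 5.42
tool_pos: [0.5513, 0.0883, 0.1529]
tool_rot: [1.208, 1.21, -1.208]
contact_force: [-0.1, -0.4, -1.3]
gripper_width: 0.0234
```

```bash
python3 look.py 8
```

```text
5.42 [0.5513 0.0883 0.1529] F [-0.14 -0.43 -1.31] [ 0.001 -0.044 -0.04 ] 0.0234
y [ 1.      0.0016 -0.    ] x [-0.e+00  1.e-04 -1.e+00]
F [ 0.69  0.04 -0.94] [0.5513 0.0881 0.1529]
```

View pics/s8.png

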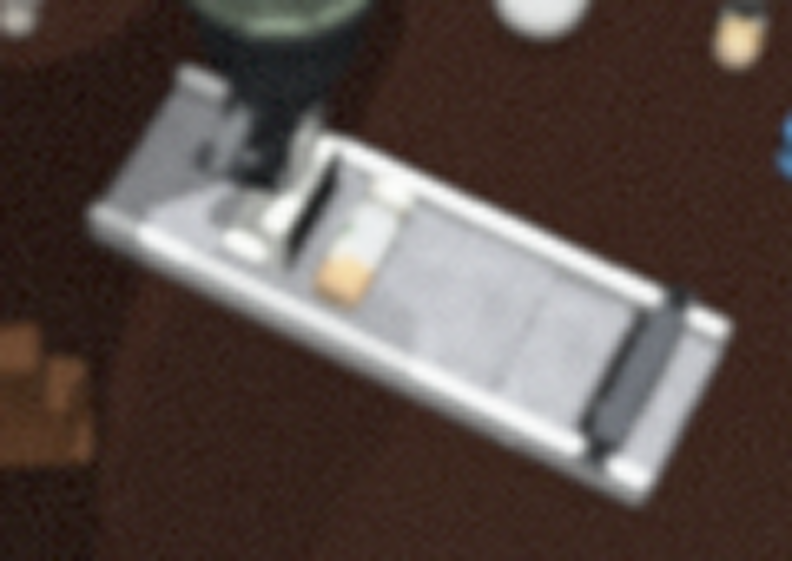

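Request:
drive_tool:
  rows:
    - {"rx":0,"ry":0,"rz":0,"dx":0,"dy":-0.15,"dz":0,"claw":0}
    - {"rx":0,"ry":0,"rz":0,"dx":0,"dy":-0.3,"dz":0,"claw":0}
    - {"rx":0,"ry":0,"rz":0,"dx":0,"dy":-0.45,"dz":0,"claw":0}
    - {"rx":0,"ry":0,"rz":0,"dx":0,"dy":-0.6,"dz":0,"claw":0}
    - {"rx":0,"ry":0,"rz":0,"dx":0,"dy":-0.75,"dz":0,"claw":0}
    - {"rx":0,"ry":0,"rz":0,"dx":0,"dy":-0.9,"dz":0,"claw":0}
    - {"rx":0,"ry":0,"rz":0,"dx":0,"dy":-1.05,"dz":0,"claw":0}
    - {"rx":0,"ry":0,"rz":0,"dx":0,"dy":-1.2,"dz":0,"claw":0}
    - {"rx":0,"ry":0,"rz":0,"dx":0,"dy":-1.35,"dz":0,"claw":0}
    - {"rx":0,"ry":0,"rz":0,"dx":0,"dy":-1.5,"dz":0,"claw":0}

```text
clock: 6.3
tool_pos: [0.5513, 0.0731, 0.1529]
tool_rot: [1.208, 1.21, -1.208]
contact_force: [-0.5, 0.1, -1.6]
gripper_width: 0.0233
```

Request:
drive_tool:
  rows:
    - {"rx":0,"ry":0,"rz":0,"dx":0,"dy":-0.15,"dz":0,"claw":0}
    - {"rx":0,"ry":0,"rz":0,"dx":0,"dy":-0.3,"dz":0,"claw":0}
    - {"rx":0,"ry":0,"rz":0,"dx":0,"dy":-0.5,"dz":0,"claw":0}
    - {"rx":0,"ry":0,"rz":0,"dx":0,"dy":-0.7,"dz":0,"claw":0}
    - {"rx":0,"ry":0,"rz":0,"dx":0,"dy":-0.9,"dz":0,"claw":0}
    - {"rx":0,"ry":0,"rz":0,"dx":0,"dy":-1.1,"dz":0,"claw":0}
    - {"rx":0,"ry":0,"rz":0,"dx":0,"dy":-1.3,"dz":0,"claw":0}
    - {"rx":0,"ry":0,"rz":0,"dx":0,"dy":-1.5,"dz":0,"claw":0}
    - {"rx":0,"ry":0,"rz":0,"dx":0,"dy":-1.7,"dz":0,"claw":0}
    - {"rx":0,"ry":0,"rz":0,"dx":0,"dy":-1.9,"dz":0,"claw":0}

```text
clock: 7.13
tool_pos: [0.5513, 0.054, 0.1529]
tool_rot: [1.208, 1.21, -1.208]
contact_force: [-0.3, 0.3, -1.7]
gripper_width: 0.0237
```

```bash
python3 look.py 9
```

```text
7.13 [0.5513 0.054  0.1529] F [-0.34  0.33 -1.68] [0.026 0.021 0.003] 0.0237
y [ 1.      0.0014 -0.    ] x [-0. -0. -1.]
F [ 0.6  -0.44 -1.33] [0.5513 0.0536 0.1529]
```

View pics/s9.png

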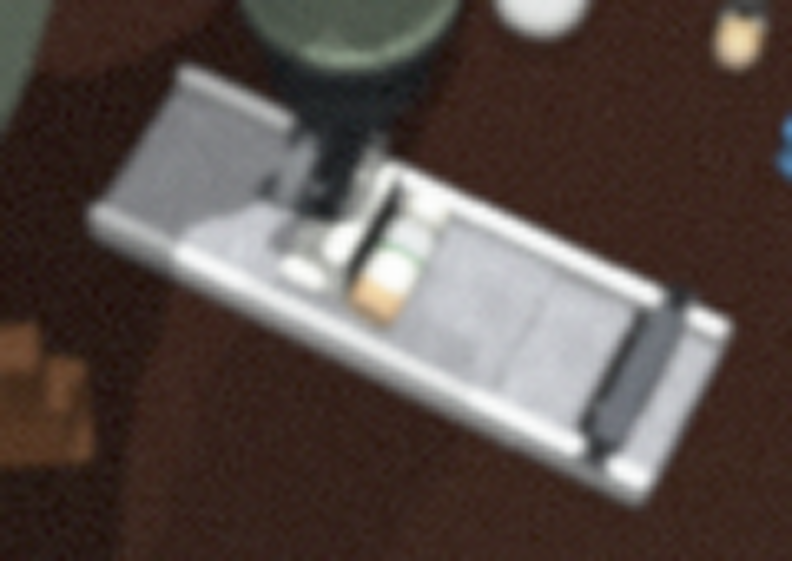

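Request:
drive_tool:
  rows:
    - {"rx":0,"ry":0,"rz":0,"dx":0,"dy":-0.2,"dz":0,"claw":0}
    - {"rx":0,"ry":0,"rz":0,"dx":0,"dy":-0.4,"dz":0,"claw":0}
    - {"rx":0,"ry":0,"rz":0,"dx":0,"dy":-0.6,"dz":0,"claw":0}
    - {"rx":0,"ry":0,"rz":0,"dx":0,"dy":-0.8,"dz":0,"claw":0}
    - {"rx":0,"ry":0,"rz":0,"dx":0,"dy":-1.0,"dz":0,"claw":0}
    - {"rx":0,"ry":0,"rz":0,"dx":0,"dy":-1.2,"dz":0,"claw":0}
    - {"rx":0,"ry":0,"rz":0,"dx":0,"dy":-1.4,"dz":0,"claw":0}
    - {"rx":0,"ry":0,"rz":0,"dx":0,"dy":-1.6,"dz":0,"claw":0}
    - {"rx":0,"ry":0,"rz":0,"dx":0,"dy":-1.8,"dz":0,"claw":0}
    - {"rx":0,"ry":0,"rz":0,"dx":0,"dy":-2.0,"dz":0,"claw":0}

```text
clock: 8.02
tool_pos: [0.5513, 0.034, 0.1529]
tool_rot: [1.208, 1.21, -1.208]
contact_force: [0.7, 0.2, -1.3]
gripper_width: 0.0234
```

Request:
drive_tool:
  rows:
    - {"rx":0,"ry":0,"rz":0,"dx":0,"dy":-0.2,"dz":0,"claw":0}
    - {"rx":0,"ry":0,"rz":0,"dx":0,"dy":-0.4,"dz":0,"claw":0}
    - {"rx":0,"ry":0,"rz":0,"dx":0,"dy":-0.6,"dz":0,"claw":0}
    - {"rx":0,"ry":0,"rz":0,"dx":0,"dy":-0.8,"dz":0,"claw":0}
    - {"rx":0,"ry":0,"rz":0,"dx":0,"dy":-1.0,"dz":0,"claw":0}
    - {"rx":0,"ry":0,"rz":0,"dx":0,"dy":-1.2,"dz":0,"claw":0}
    - {"rx":0,"ry":0,"rz":0,"dx":0,"dy":-1.4,"dz":0,"claw":0}
    - {"rx":0,"ry":0,"rz":0,"dx":0,"dy":-1.6,"dz":0,"claw":0}
    - {"rx":0,"ry":0,"rz":0,"dx":0,"dy":-1.8,"dz":0,"claw":0}
    - {"rx":0,"ry":0,"rz":0,"dx":0,"dy":-2.0,"dz":0,"claw":0}

```text
clock: 8.85
tool_pos: [0.5513, 0.014, 0.1529]
tool_rot: [1.208, 1.21, -1.208]
contact_force: [-0.3, -0.4, -1.7]
gripper_width: 0.0235
```

```bash
python3 look.py 10
```

```text
8.85 [0.5513 0.014  0.1529] F [-0.31 -0.37 -1.74] [-0.02  -0.026  0.009] 0.0235
y [1.0e+00 1.4e-03 1.0e-04] x [ 1.e-04  0.e+00 -1.e+00]
F [ 0.29 -0.87 -1.31] [0.5513 0.0136 0.1529]
```

View pics/s10.png

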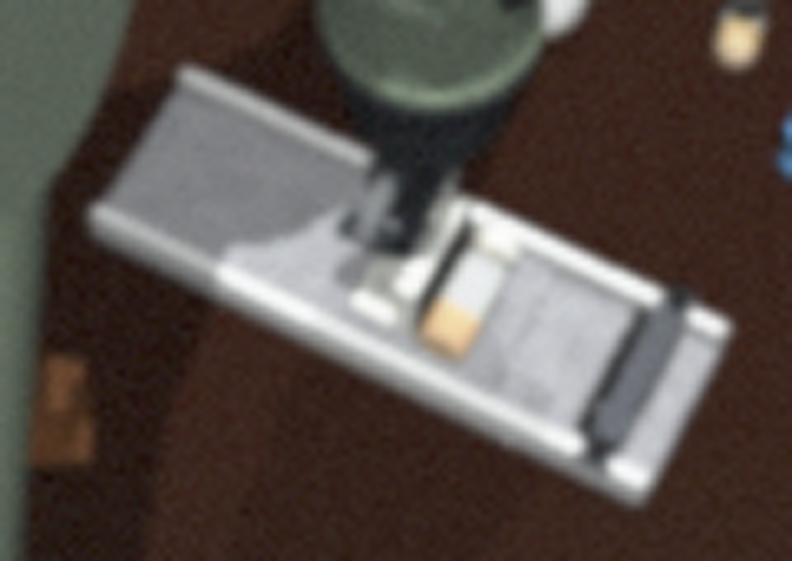

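Request:
drive_tool:
  rows:
    - {"rx":0,"ry":0,"rz":0,"dx":0,"dy":-0.2,"dz":0,"claw":0}
    - {"rx":0,"ry":0,"rz":0,"dx":0,"dy":-0.4,"dz":0,"claw":0}
    - {"rx":0,"ry":0,"rz":0,"dx":0,"dy":-0.6,"dz":0,"claw":0}
    - {"rx":0,"ry":0,"rz":0,"dx":0,"dy":-0.8,"dz":0,"claw":0}
    - {"rx":0,"ry":0,"rz":0,"dx":0,"dy":-1.0,"dz":0,"claw":0}
    - {"rx":0,"ry":0,"rz":0,"dx":0,"dy":-1.2,"dz":0,"claw":0}
    - {"rx":0,"ry":0,"rz":0,"dx":0,"dy":-1.4,"dz":0,"claw":0}
    - {"rx":0,"ry":0,"rz":0,"dx":0,"dy":-1.6,"dz":0,"claw":0}
    - {"rx":0,"ry":0,"rz":0,"dx":0,"dy":-1.75,"dz":0,"claw":0}
    - {"rx":0,"ry":0,"rz":0,"dx":0,"dy":-1.9,"dz":0,"claw":0}

```text
clock: 9.73
tool_pos: [0.5513, -0.005, 0.1529]
tool_rot: [1.208, 1.21, -1.208]
contact_force: [0.3, -0.2, -1.3]
gripper_width: 0.0231
```

Request:
drive_tool:
  rows:
    - {"rx":0,"ry":0,"rz":0,"dx":0,"dy":-0.15,"dz":0,"claw":0}
    - {"rx":0,"ry":0,"rz":0,"dx":0,"dy":-0.3,"dz":0,"claw":0}
    - {"rx":0,"ry":0,"rz":0,"dx":0,"dy":-0.45,"dz":0,"claw":0}
    - {"rx":0,"ry":0,"rz":0,"dx":0,"dy":-0.6,"dz":0,"claw":0}
    - {"rx":0,"ry":0,"rz":0,"dx":0,"dy":-0.75,"dz":0,"claw":0}
    - {"rx":0,"ry":0,"rz":0,"dx":0,"dy":-0.9,"dz":0,"claw":0}
    - {"rx":0,"ry":0,"rz":0,"dx":0,"dy":-1.05,"dz":0,"claw":0}
    - {"rx":0,"ry":0,"rz":0,"dx":0,"dy":-1.2,"dz":0,"claw":0}
    - {"rx":0,"ry":0,"rz":0,"dx":0,"dy":-1.35,"dz":0,"claw":0}
    - {"rx":0,"ry":0,"rz":0,"dx":0,"dy":-1.5,"dz":0,"claw":0}

```text
clock: 10.57
tool_pos: [0.5513, -0.0199, 0.1529]
tool_rot: [1.208, 1.21, -1.208]
contact_force: [-0.9, -0.1, -1.4]
gripper_width: 0.0234
```

```bash
python3 look.py 11
```

```text
10.57 [ 0.5513 -0.0199  0.1529] F [-0.92 -0.09 -1.42] [ 0.037  0.052 -0.052] 0.0234
y [ 1.      0.0014 -0.    ] x [-0.  0. -1.]
F [-0.01 -1.09 -0.5 ] [ 0.5513 -0.0203  0.1529]
```

View pics/s11.png

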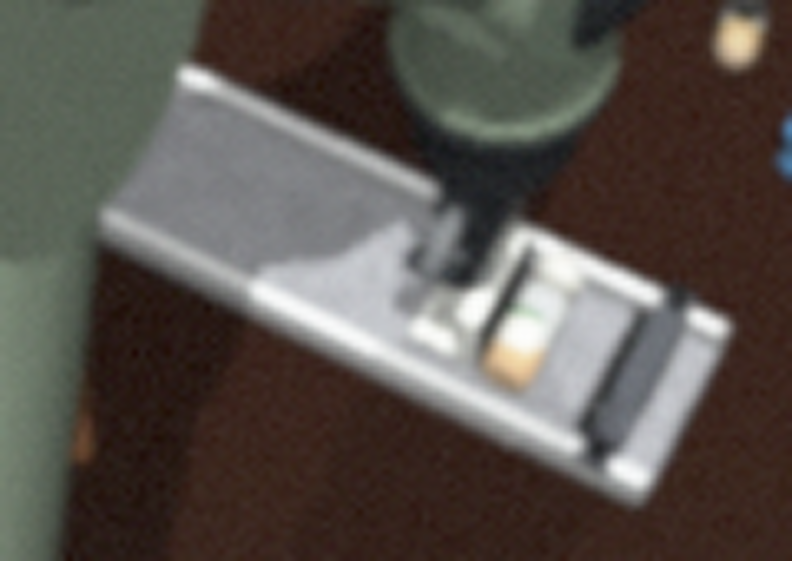

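Request:
drive_tool:
  rows:
    - {"rx":0,"ry":0,"rz":0,"dx":0,"dy":-0.15,"dz":0,"claw":0}
    - {"rx":0,"ry":0,"rz":0,"dx":0,"dy":-0.3,"dz":0,"claw":0}
    - {"rx":0,"ry":0,"rz":0,"dx":0,"dy":-0.45,"dz":0,"claw":0}
    - {"rx":0,"ry":0,"rz":0,"dx":0,"dy":-0.6,"dz":0,"claw":0}
    - {"rx":0,"ry":0,"rz":0,"dx":0,"dy":-0.75,"dz":0,"claw":0}
    - {"rx":0,"ry":0,"rz":0,"dx":0,"dy":-0.9,"dz":0,"claw":0}
    - {"rx":0,"ry":0,"rz":0,"dx":0,"dy":-1.05,"dz":0,"claw":0}
    - {"rx":0,"ry":0,"rz":0,"dx":0,"dy":-1.2,"dz":0,"claw":0}
    - {"rx":0,"ry":0,"rz":0,"dx":0,"dy":-1.35,"dz":0,"claw":0}
    - {"rx":0,"ry":0,"rz":0,"dx":0,"dy":-1.5,"dz":0,"claw":0}

```text
clock: 11.45
tool_pos: [0.5513, -0.0349, 0.1529]
tool_rot: [1.208, 1.21, -1.208]
contact_force: [0.1, -0.6, -1.8]
gripper_width: 0.0236
```

```bash
python3 look.py 12
python3 - <<'E'
from h import *
for u,v in[(612,365),(600,362),(660,375)]: print(onz('scene',215+u/6.6,175+v/6.6,.034)+[0,.005,0])
E
```

```text
11.45 [ 0.5513 -0.0349  0.1529] F [ 0.12 -0.65 -1.84] [-0.033 -0.036 -0.035] 0.0236
y [ 1.0e+00  1.4e-03 -1.0e-04] x [-1.e-04  0.e+00 -1.e+00]
F [ 0.63 -0.89 -0.82] [ 0.5513 -0.0353  0.1529]
[ 0.54726527 -0.09351493  0.034     ]
[ 0.54593977 -0.08759851  0.034     ]
[ 0.5535258  -0.11666461  0.034     ]
```

View pics/s12.png

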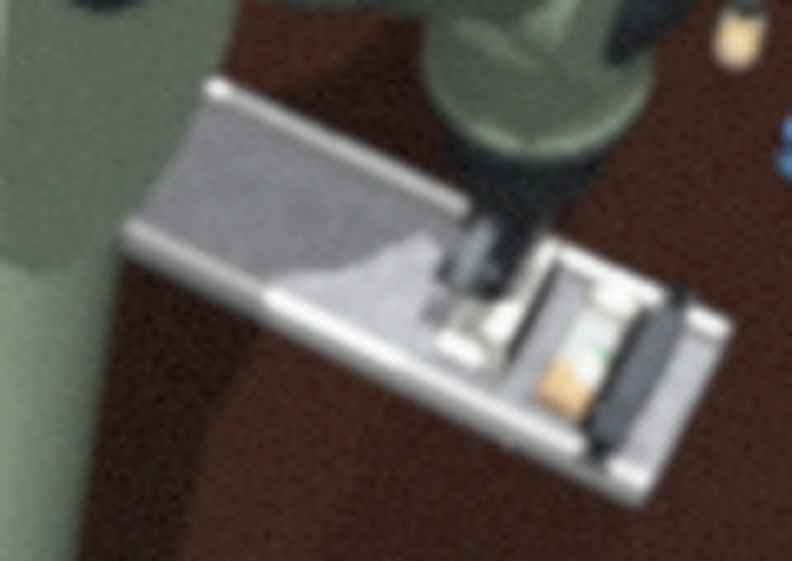

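Request:
drive_tool:
  rows:
    - {"rx":0,"ry":0,"rz":0,"dx":0,"dy":-0.1,"dz":0,"claw":0}
    - {"rx":0,"ry":0,"rz":0,"dx":0,"dy":-0.2,"dz":0,"claw":0}
    - {"rx":0,"ry":0,"rz":0,"dx":0,"dy":-0.3,"dz":0,"claw":0}
    - {"rx":0,"ry":0,"rz":0,"dx":0,"dy":-0.4,"dz":0,"claw":0}
    - {"rx":0,"ry":0,"rz":0,"dx":0,"dy":-0.5,"dz":0,"claw":0}
    - {"rx":0,"ry":0,"rz":0,"dx":0,"dy":-0.6,"dz":0,"claw":0}
    - {"rx":0,"ry":0,"rz":0,"dx":0,"dy":-0.7,"dz":0,"claw":0}
    - {"rx":0,"ry":0,"rz":0,"dx":0,"dy":-0.8,"dz":0,"claw":0}

```text
clock: 12.17
tool_pos: [0.5513, -0.0429, 0.1529]
tool_rot: [1.208, 1.21, -1.208]
contact_force: [0.0, 0.4, -1.7]
gripper_width: 0.0236
```

Request:
drive_tool:
  rows:
    - {"rx":0,"ry":0,"rz":0,"dx":0,"dy":-0.05,"dz":0,"claw":0}
    - {"rx":0,"ry":0,"rz":0,"dx":0,"dy":-0.1,"dz":0,"claw":0}
    - {"rx":0,"ry":0,"rz":0,"dx":0,"dy":-0.15,"dz":0,"claw":0}

```text
clock: 12.42
tool_pos: [0.5513, -0.0443, 0.1529]
tool_rot: [1.208, 1.21, -1.208]
contact_force: [1.1, -0.2, -1.4]
gripper_width: 0.0234
```

```bash
python3 look.py 13
```

```text
12.42 [ 0.5513 -0.0443  0.1529] F [ 1.13 -0.24 -1.4 ] [-0.037  0.001 -0.037] 0.0234
y [ 1.      0.0014 -0.    ] x [-0.  0. -1.]
F [ 0.03 -0.06 -1.04] [ 0.5513 -0.0444  0.1529]
```

View pics/s13.png

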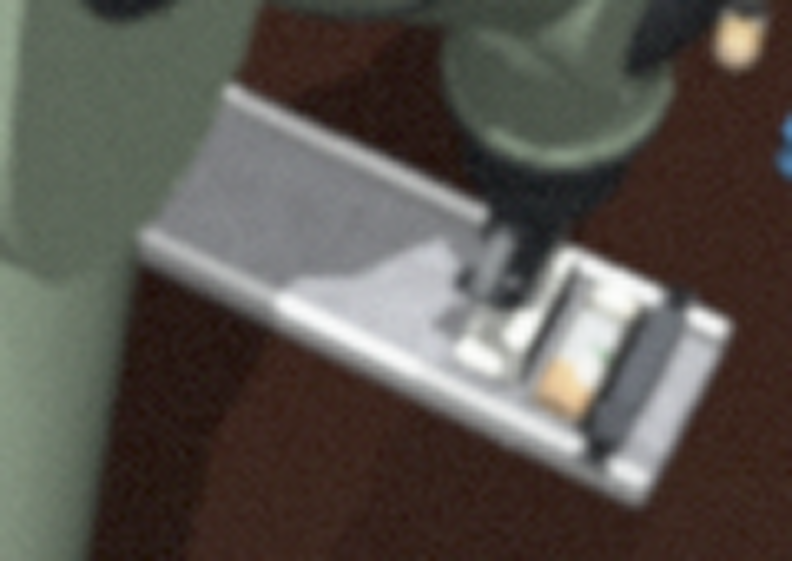

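Request:
drive_tool:
  rows:
    - {"rx":0,"ry":0,"rz":0,"dx":0,"dy":-0.05,"dz":0,"claw":0}
    - {"rx":0,"ry":0,"rz":0,"dx":0,"dy":-0.1,"dz":0,"claw":0}
    - {"rx":0,"ry":0,"rz":0,"dx":0,"dy":-0.15,"dz":0,"claw":0}
    - {"rx":0,"ry":0,"rz":0,"dx":0,"dy":-0.15,"dz":0,"claw":0}

```text
clock: 12.8
tool_pos: [0.5513, -0.0459, 0.1529]
tool_rot: [1.208, 1.21, -1.208]
contact_force: [-0.5, -0.9, -1.2]
gripper_width: 0.0236
```

Request:
drive_tool:
  rows:
    - {"rx":0,"ry":0,"rz":0,"dx":0,"dy":-0.05,"dz":0,"claw":0}
    - {"rx":0,"ry":0,"rz":0,"dx":0,"dy":-0.1,"dz":0,"claw":0}
    - {"rx":0,"ry":0,"rz":0,"dx":0,"dy":-0.15,"dz":0,"claw":0}
    - {"rx":0,"ry":0,"rz":0,"dx":0,"dy":-0.15,"dz":0,"claw":0}

```text
clock: 13.13
tool_pos: [0.5513, -0.0474, 0.1529]
tool_rot: [1.208, 1.21, -1.208]
contact_force: [0.3, -0.3, -1.0]
gripper_width: 0.023
```

Request:
drive_tool:
  rows:
    - {"rx":0,"ry":0,"rz":0,"dx":0,"dy":-0.05,"dz":0,"claw":0}
    - {"rx":0,"ry":0,"rz":0,"dx":0,"dy":-0.1,"dz":0,"claw":0}
    - {"rx":0,"ry":0,"rz":0,"dx":0,"dy":-0.1,"dz":0,"claw":0}

```text
clock: 13.38
tool_pos: [0.5513, -0.0484, 0.1529]
tool_rot: [1.208, 1.21, -1.208]
contact_force: [-0.4, 0.1, -0.9]
gripper_width: 0.0233
```

Request:
drive_tool:
  rows:
    - {"rx":0,"ry":0,"rz":0,"dx":0,"dy":-0.05,"dz":0,"claw":0}
    - {"rx":0,"ry":0,"rz":0,"dx":0,"dy":-0.1,"dz":0,"claw":0}
    - {"rx":0,"ry":0,"rz":0,"dx":0,"dy":-0.1,"dz":0,"claw":0}

```text
clock: 13.63
tool_pos: [0.5513, -0.0494, 0.1529]
tool_rot: [1.208, 1.21, -1.208]
contact_force: [0.4, 0.0, -1.4]
gripper_width: 0.0232
```

Request:
drive_tool:
  rows:
    - {"rx":0,"ry":0,"rz":0,"dx":0,"dy":-0.05,"dz":0,"claw":0}
    - {"rx":0,"ry":0,"rz":0,"dx":0,"dy":-0.1,"dz":0,"claw":0}
    - {"rx":0,"ry":0,"rz":0,"dx":0,"dy":-0.1,"dz":0,"claw":0}

```text
clock: 13.88
tool_pos: [0.5513, -0.0504, 0.1529]
tool_rot: [1.208, 1.21, -1.208]
contact_force: [0.3, 0.9, -1.3]
gripper_width: 0.0236
```

```bash
python3 look.py 14
```

```text
13.88 [ 0.5513 -0.0504  0.1529] F [ 0.26  0.89 -1.3 ] [ 0.005 -0.087 -0.03 ] 0.0236
y [ 1.0e+00  1.3e-03 -1.0e-04] x [-1.e-04 -0.e+00 -1.e+00]
F [ 0.73  0.55 -0.8 ] [ 0.5513 -0.0503  0.1529]
```

View pics/s14.png

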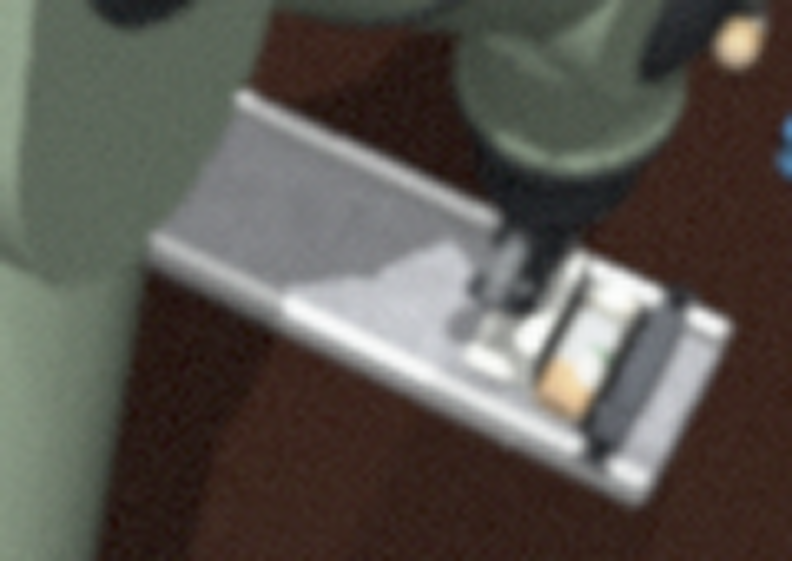

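Request:
drive_tool:
  rows:
    - {"rx":0,"ry":0,"rz":0,"dx":0,"dy":-0.05,"dz":0,"claw":0}
    - {"rx":0,"ry":0,"rz":0,"dx":0,"dy":-0.05,"dz":0,"claw":0}

```text
clock: 14.1
tool_pos: [0.5513, -0.0507, 0.1529]
tool_rot: [1.208, 1.21, -1.208]
contact_force: [0.2, 0.9, -1.3]
gripper_width: 0.0234
```

Request:
drive_tool:
  rows:
    - {"rx":0,"ry":0,"rz":0,"dx":0,"dy":-0.05,"dz":0,"claw":0}
    - {"rx":0,"ry":0,"rz":0,"dx":0,"dy":-0.05,"dz":0,"claw":0}

```text
clock: 14.27
tool_pos: [0.5513, -0.0512, 0.1529]
tool_rot: [1.208, 1.21, -1.208]
contact_force: [0.6, 1.9, -1.1]
gripper_width: 0.0236
```

Request:
drive_tool:
  rows:
    - {"rx":0,"ry":0,"rz":0,"dx":0,"dy":-0.05,"dz":0,"claw":0}
    - {"rx":0,"ry":0,"rz":0,"dx":0,"dy":-0.05,"dz":0,"claw":0}

```text
clock: 14.43
tool_pos: [0.5513, -0.0516, 0.1529]
tool_rot: [1.208, 1.21, -1.208]
contact_force: [-0.0, 2.8, -0.9]
gripper_width: 0.0234
```

Request:
drive_tool:
  rows:
    - {"rx":0,"ry":0,"rz":0,"dx":0,"dy":-0.05,"dz":0,"claw":0}
    - {"rx":0,"ry":0,"rz":0,"dx":0,"dy":-0.1,"dz":0,"claw":0}
    - {"rx":0,"ry":0,"rz":0,"dx":0,"dy":-0.1,"dz":0,"claw":0}

```text
clock: 14.68
tool_pos: [0.5513, -0.0524, 0.1529]
tool_rot: [1.208, 1.21, -1.208]
contact_force: [0.1, 5.6, -0.1]
gripper_width: 0.0232
```

Request:
drive_tool:
  rows:
    - {"rx":0,"ry":0,"rz":0,"dx":0,"dy":-0.05,"dz":0,"claw":0}
    - {"rx":0,"ry":0,"rz":0,"dx":0,"dy":-0.05,"dz":0,"claw":0}

```text
clock: 14.85
tool_pos: [0.5513, -0.0528, 0.1529]
tool_rot: [1.208, 1.211, -1.208]
contact_force: [-0.5, 5.9, 1.0]
gripper_width: 0.023
```

Request:
drive_tool:
  rows:
    - {"rx":0,"ry":0,"rz":0,"dx":0,"dy":0,"dz":0,"claw":0}
    - {"rx":0,"ry":0,"rz":0,"dx":0,"dy":0,"dz":0,"claw":0}
    - {"rx":0,"ry":0,"rz":0,"dx":0,"dy":0,"dz":0,"claw":0}

```text
clock: 15.1
tool_pos: [0.5513, -0.0528, 0.1529]
tool_rot: [1.208, 1.211, -1.208]
contact_force: [-1.1, 6.6, 0.1]
gripper_width: 0.0233
```

Request:
drive_tool:
  rows:
    - {"rx":0,"ry":0,"rz":0,"dx":0,"dy":0,"dz":0,"claw":0}
    - {"rx":0,"ry":0,"rz":0,"dx":0,"dy":0,"dz":0,"claw":0}

```text
clock: 15.27
tool_pos: [0.5513, -0.0527, 0.1529]
tool_rot: [1.208, 1.211, -1.208]
contact_force: [-0.9, 6.0, 0.5]
gripper_width: 0.0234
```

Request:
drive_tool:
  rows:
    - {"rx":0,"ry":0,"rz":0,"dx":0,"dy":0,"dz":0,"claw":0}
    - {"rx":0,"ry":0,"rz":0,"dx":0,"dy":0,"dz":0,"claw":0}

```text
clock: 15.43
tool_pos: [0.5513, -0.0528, 0.1529]
tool_rot: [1.208, 1.211, -1.208]
contact_force: [-0.6, 6.1, -0.3]
gripper_width: 0.0234
```

Request:
drive_tool:
  rows:
    - {"rx":0,"ry":0,"rz":0,"dx":0,"dy":0,"dz":0,"claw":0}
    - {"rx":0,"ry":0,"rz":0,"dx":0,"dy":0,"dz":0,"claw":0}
    - {"rx":0,"ry":0,"rz":0,"dx":0,"dy":0,"dz":0,"claw":0}

```text
clock: 15.68
tool_pos: [0.5513, -0.0528, 0.1529]
tool_rot: [1.208, 1.211, -1.208]
contact_force: [-0.9, 6.1, 0.4]
gripper_width: 0.0235
```

Request:
drive_tool:
  rows:
    - {"rx":0,"ry":0,"rz":0,"dx":0,"dy":0,"dz":0,"claw":0}
    - {"rx":0,"ry":0,"rz":0,"dx":0,"dy":0,"dz":0,"claw":0}
    - {"rx":0,"ry":0,"rz":0,"dx":0,"dy":0,"dz":0,"claw":0}

```text
clock: 15.93
tool_pos: [0.5513, -0.0528, 0.1529]
tool_rot: [1.208, 1.211, -1.208]
contact_force: [-1.0, 5.7, -0.3]
gripper_width: 0.0232
```

```bash
python3 look.py 15
```

```text
15.93 [ 0.5513 -0.0528  0.1529] F [-0.99  5.74 -0.27] [ 1.727  0.24  -0.135] 0.0232
y [ 1.0e+00  1.7e-03 -2.0e-04] x [-3.e-04  7.e-04 -1.e+00]
F [-0.75  6.38 -0.05] [ 0.5513 -0.0528  0.1529]
```

Request:
drive_tool:
  rows:
    - {"rx":0,"ry":0,"rz":0,"dx":0,"dy":0.02,"dz":0,"claw":0}
    - {"rx":0,"ry":0,"rz":0,"dx":0,"dy":0.04,"dz":0,"claw":0}
    - {"rx":0,"ry":0,"rz":0,"dx":0,"dy":0.06,"dz":0,"claw":0}
    - {"rx":0,"ry":0,"rz":0,"dx":0,"dy":0.08,"dz":0,"claw":0}
    - {"rx":0,"ry":0,"rz":0,"dx":0,"dy":0.1,"dz":0,"claw":0}
    - {"rx":0,"ry":0,"rz":0,"dx":0,"dy":0.12,"dz":0,"claw":0}
    - {"rx":0,"ry":0,"rz":0,"dx":0,"dy":0.14,"dz":0,"claw":0}
    - {"rx":0,"ry":0,"rz":0,"dx":0,"dy":0.16,"dz":0,"claw":0}
    - {"rx":0,"ry":0,"rz":0,"dx":0,"dy":0.18,"dz":0,"claw":0}
    - {"rx":0,"ry":0,"rz":0,"dx":0,"dy":0.2,"dz":0,"claw":0}

```text
clock: 16.82
tool_pos: [0.5513, -0.0514, 0.1529]
tool_rot: [1.208, 1.21, -1.208]
contact_force: [-0.3, 2.5, -2.3]
gripper_width: 0.0231
```

Request:
drive_tool:
  rows:
    - {"rx":0,"ry":0,"rz":0,"dx":0,"dy":0.02,"dz":0,"claw":0}
    - {"rx":0,"ry":0,"rz":0,"dx":0,"dy":0.04,"dz":0,"claw":0}
    - {"rx":0,"ry":0,"rz":0,"dx":0,"dy":0.06,"dz":0,"claw":0}
    - {"rx":0,"ry":0,"rz":0,"dx":0,"dy":0.08,"dz":0,"claw":0}
    - {"rx":0,"ry":0,"rz":0,"dx":0,"dy":0.1,"dz":0,"claw":0}
    - {"rx":0,"ry":0,"rz":0,"dx":0,"dy":0.12,"dz":0,"claw":0}
    - {"rx":0,"ry":0,"rz":0,"dx":0,"dy":0.14,"dz":0,"claw":0}
    - {"rx":0,"ry":0,"rz":0,"dx":0,"dy":0.16,"dz":0,"claw":0}
    - {"rx":0,"ry":0,"rz":0,"dx":0,"dy":0.18,"dz":0,"claw":0}
    - {"rx":0,"ry":0,"rz":0,"dx":0,"dy":0.2,"dz":0,"claw":0}

```text
clock: 17.65
tool_pos: [0.5513, -0.0493, 0.1529]
tool_rot: [1.208, 1.21, -1.208]
contact_force: [-0.1, -0.5, -1.2]
gripper_width: 0.023
```

```bash
python3 look.py 16
```

```text
17.65 [ 0.5513 -0.0493  0.1529] F [-0.11 -0.52 -1.18] [ 0.005 -0.049 -0.022] 0.023
y [ 1.      0.0013 -0.    ] x [-0.e+00 -1.e-04 -1.e+00]
F [ 0.45  0.8  -1.2 ] [ 0.5513 -0.0493  0.1529]
```

View pics/s16.png

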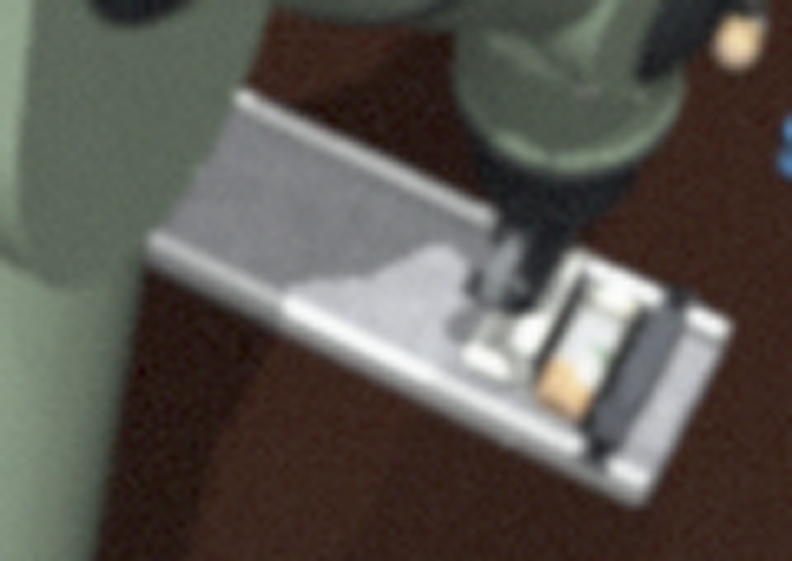

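Request:
drive_tool:
  rows:
    - {"rx":0,"ry":0,"rz":0,"dx":0,"dy":0.03,"dz":0,"claw":0}
    - {"rx":0,"ry":0,"rz":0,"dx":0,"dy":0.07,"dz":0,"claw":0}
    - {"rx":0,"ry":0,"rz":0,"dx":0,"dy":0.12,"dz":0,"claw":0}
    - {"rx":0,"ry":0,"rz":0,"dx":0,"dy":0.18,"dz":0,"claw":0}
    - {"rx":0,"ry":0,"rz":0,"dx":0,"dy":0.26,"dz":0,"claw":0}
    - {"rx":0,"ry":0,"rz":0,"dx":0,"dy":0.36,"dz":0,"claw":0}
    - {"rx":0,"ry":0,"rz":0,"dx":0,"dy":0.5,"dz":0,"claw":0}
    - {"rx":0,"ry":0,"rz":0,"dx":0,"dy":0.7,"dz":0,"claw":0}
    - {"rx":0,"ry":0,"rz":0,"dx":0,"dy":1.0,"dz":0,"claw":0}
    - {"rx":0,"ry":0,"rz":0,"dx":0,"dy":1.5,"dz":0,"claw":0}

```text
clock: 18.53
tool_pos: [0.5513, -0.0342, 0.1529]
tool_rot: [1.208, 1.21, -1.209]
contact_force: [0.8, -0.4, -0.6]
gripper_width: 0.0231
```

```bash
python3 look.py 17
```

```text
18.53 [ 0.5513 -0.0342  0.1529] F [ 0.78 -0.38 -0.62] [-0.001  0.01   0.027] 0.0231
y [ 1.e+00  9.e-04 -0.e+00] x [-0.e+00 -1.e-04 -1.e+00]
F [ 0.5   2.03 -1.23] [ 0.5513 -0.0328  0.1528]
```

View pics/s17.png

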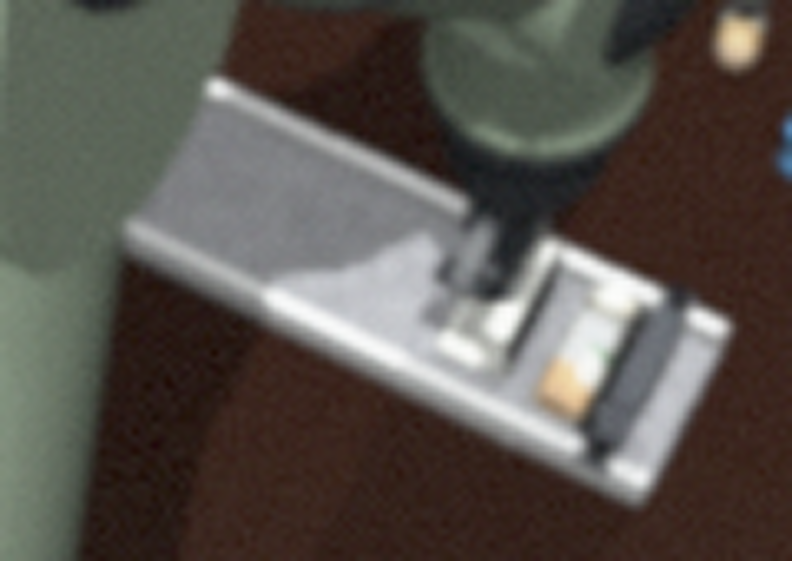

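Request:
drive_tool:
  rows:
    - {"rx":0,"ry":0,"rz":0,"dx":0,"dy":1.0,"dz":0.5,"claw":0}
    - {"rx":0,"ry":0,"rz":0,"dx":0,"dy":2.0,"dz":1.5,"claw":0}
    - {"rx":0,"ry":0,"rz":0,"dx":0,"dy":3.5,"dz":3,"claw":0}
    - {"rx":0,"ry":0,"rz":0,"dx":0,"dy":5.5,"dz":4.5,"claw":0}
    - {"rx":0,"ry":0,"rz":0,"dx":0,"dy":7.5,"dz":5.5,"claw":0}
    - {"rx":0,"ry":0,"rz":0,"dx":0,"dy":9.8,"dz":6,"claw":0}
    - {"rx":0,"ry":0,"rz":0,"dx":0,"dy":12.2,"dz":6,"claw":0}
    - {"rx":0,"ry":0,"rz":0,"dx":0,"dy":14.5,"dz":6,"claw":0}
    - {"rx":0,"ry":0,"rz":0,"dx":0,"dy":16.5,"dz":6,"claw":0}
    - {"rx":0,"ry":0,"rz":0,"dx":-0.5,"dy":18,"dz":6,"claw":0}

```text
clock: 19.42
tool_pos: [0.5464, 0.1489, 0.2139]
tool_rot: [1.208, 1.211, -1.205]
contact_force: [-0.8, 0.2, -1.8]
gripper_width: 0.0233
```

Request:
drive_tool:
  rows:
    - {"rx":0,"ry":0,"rz":0,"dx":-1.5,"dy":1.8,"dz":0,"claw":0}
    - {"rx":0,"ry":0,"rz":0,"dx":-3,"dy":3.7,"dz":0,"claw":0}
    - {"rx":0,"ry":0,"rz":0,"dx":-5,"dy":6,"dz":0,"claw":0}
    - {"rx":0,"ry":0,"rz":0,"dx":-7,"dy":8.4,"dz":0,"claw":0}
    - {"rx":0,"ry":0,"rz":0,"dx":-9,"dy":11,"dz":0,"claw":0}
    - {"rx":0,"ry":0,"rz":0,"dx":-11,"dy":13.3,"dz":-0.5,"claw":0}
    - {"rx":0,"ry":0,"rz":0,"dx":-12.7,"dy":15,"dz":-1.5,"claw":0}
    - {"rx":0,"ry":0,"rz":0,"dx":-13.5,"dy":16,"dz":-3,"claw":0}
    - {"rx":0,"ry":0,"rz":0,"dx":-13.5,"dy":16,"dz":-4.5,"claw":0}
    - {"rx":0,"ry":0,"rz":0,"dx":-13.5,"dy":16,"dz":-5.8,"claw":0}

```text
clock: 20.25
tool_pos: [0.41, 0.3077, 0.155]
tool_rot: [1.207, 1.212, -1.206]
contact_force: [0.3, 0.1, -1.9]
gripper_width: 0.023
```

```bash
python3 look.py 18
python3 - <<'E'
from h import *
im=save('wrist','w18');cv2.imwrite('pics/w18.png',im[:,:,::-1])
im=np.load('pics/s18.npy');cv2.imwrite('pics/s18f.png',cv2.resize(im[130:280,100:350,::-1],None,fx=3,fy=3))
print(robot.state()['tool_pos'])
E
```

```text
20.25 [0.41   0.3077 0.155 ] F [ 0.35  0.08 -1.87] [-0.008 -0.006  0.016] 0.023
y [1.0e+00 4.2e-03 1.0e-04] x [ 1.e-04  1.e-03 -1.e+00]
F [-1.43 -2.27 -4.25] [0.4097 0.3067 0.1531]
[0.41014553 0.30634855 0.15424005]
```

View pics/w18.png

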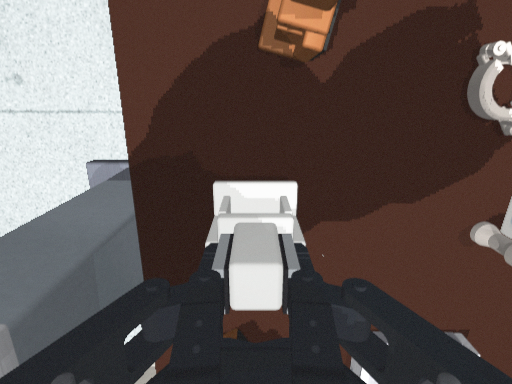

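View pics/s18f.png

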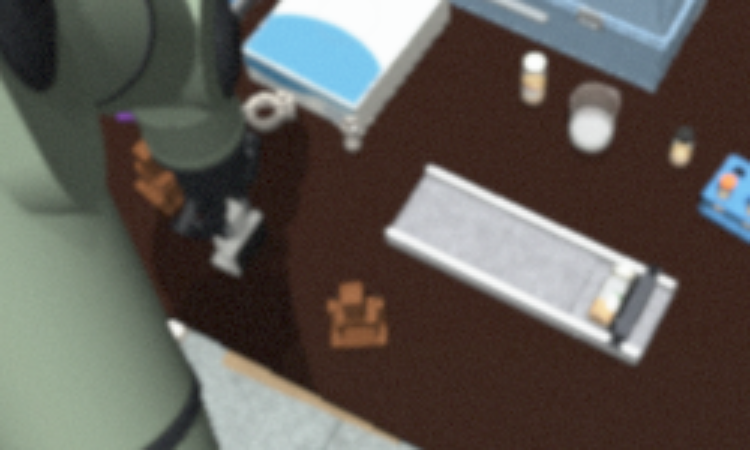

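Request:
drive_tool:
  rows:
    - {"rx":0,"ry":0,"rz":0,"dx":0,"dy":0,"dz":-0.5,"claw":0}
    - {"rx":0,"ry":0,"rz":0,"dx":0,"dy":0,"dz":-1.0,"claw":0}
    - {"rx":0,"ry":0,"rz":0,"dx":0,"dy":0,"dz":-1.4,"claw":0}
    - {"rx":0,"ry":0,"rz":0,"dx":0,"dy":0,"dz":-1.6,"claw":0}
    - {"rx":0,"ry":0,"rz":0,"dx":0,"dy":0,"dz":-1.7,"claw":0}
    - {"rx":0,"ry":0,"rz":0,"dx":0,"dy":0,"dz":-1.8,"claw":0}
    - {"rx":0,"ry":0,"rz":0,"dx":0,"dy":0,"dz":-1.8,"claw":0}

```text
clock: 20.93
tool_pos: [0.4114, 0.3057, 0.1369]
tool_rot: [1.208, 1.21, -1.208]
contact_force: [-0.6, 0.0, -1.6]
gripper_width: 0.0233
```

Request:
drive_tool:
  rows:
    - {"rx":0,"ry":0,"rz":0,"dx":0,"dy":0,"dz":-0.05,"claw":0}
    - {"rx":0,"ry":0,"rz":0,"dx":0,"dy":0,"dz":-0.1,"claw":0}
    - {"rx":0,"ry":0,"rz":0,"dx":0,"dy":0,"dz":-0.1,"claw":0}

```text
clock: 21.18
tool_pos: [0.4113, 0.3058, 0.1359]
tool_rot: [1.208, 1.21, -1.208]
contact_force: [-0.2, -0.6, -1.6]
gripper_width: 0.0231
```

Request:
drive_tool:
  rows:
    - {"rx":0,"ry":0,"rz":0,"dx":0,"dy":0,"dz":-0.05,"claw":0}
    - {"rx":0,"ry":0,"rz":0,"dx":0,"dy":0,"dz":-0.1,"claw":0}
    - {"rx":0,"ry":0,"rz":0,"dx":0,"dy":0,"dz":-0.1,"claw":0}

```text
clock: 21.43
tool_pos: [0.4113, 0.3058, 0.1353]
tool_rot: [1.208, 1.21, -1.208]
contact_force: [-2.7, -1.7, 10.8]
gripper_width: 0.0236
```

Request:
drive_tool:
  rows:
    - {"rx":0,"ry":0,"rz":0,"dx":0,"dy":0,"dz":0.02,"claw":0.4}
    - {"rx":0,"ry":0,"rz":0,"dx":0,"dy":0,"dz":0.02,"claw":0.6}
    - {"rx":0,"ry":0,"rz":0,"dx":0,"dy":0,"dz":0.02,"claw":0.8}
    - {"rx":0,"ry":0,"rz":0,"dx":0,"dy":0,"dz":0.02,"claw":0.8}
    - {"rx":0,"ry":0,"rz":0,"dx":0,"dy":0,"dz":0.02,"claw":0.8}
    - {"rx":0,"ry":0,"rz":0,"dx":0,"dy":0,"dz":0.02,"claw":0.8}

```text
clock: 21.93
tool_pos: [0.4113, 0.3057, 0.1351]
tool_rot: [1.208, 1.21, -1.208]
contact_force: [-0.5, 0.3, -0.6]
gripper_width: 0.0683
```

Request:
drive_tool:
  rows:
    - {"rx":0,"ry":0,"rz":0,"dx":0,"dy":0,"dz":0.5,"claw":0.8}
    - {"rx":0,"ry":0,"rz":0,"dx":0,"dy":0,"dz":1.5,"claw":0.8}
    - {"rx":0,"ry":0,"rz":0,"dx":0,"dy":0,"dz":3.5,"claw":0.8}
    - {"rx":0,"ry":0,"rz":0,"dx":0,"dy":0,"dz":6,"claw":0.8}
    - {"rx":0,"ry":0,"rz":0,"dx":0,"dy":0,"dz":9,"claw":0.8}
    - {"rx":0,"ry":0,"rz":0,"dx":0,"dy":0,"dz":12,"claw":0.8}
    - {"rx":0,"ry":0,"rz":0,"dx":0,"dy":0,"dz":14,"claw":0.8}
    - {"rx":0,"ry":0,"rz":0,"dx":0,"dy":0,"dz":14,"claw":0.8}
    - {"rx":0,"ry":0,"rz":0,"dx":0,"dy":0,"dz":14,"claw":0.8}

```text
clock: 22.68
tool_pos: [0.4114, 0.3059, 0.2767]
tool_rot: [1.211, 1.21, -1.206]
contact_force: [-0.2, 0.3, -0.5]
gripper_width: 0.0682
```

```bash
python3 look.py 19
python3 - <<'E'
from h import *
im=save('wrist','w19');cv2.imwrite('pics/w19.png',im[:,:,::-1])
im=np.load('pics/s19.npy');cv2.imwrite('pics/s19f.png',cv2.resize(im[130:280,100:350,::-1],None,fx=3,fy=3))
E
```

```text
22.68 [0.4114 0.3059 0.2767] F [-0.19  0.28 -0.51] [ 0.016  0.05  -0.016] 0.0682
y [1.     0.0014 0.0016] x [ 0.0016  0.0021 -1.    ]
F [0.26 0.09 0.43] [0.4112 0.3057 0.2756]
```

View pics/w19.png

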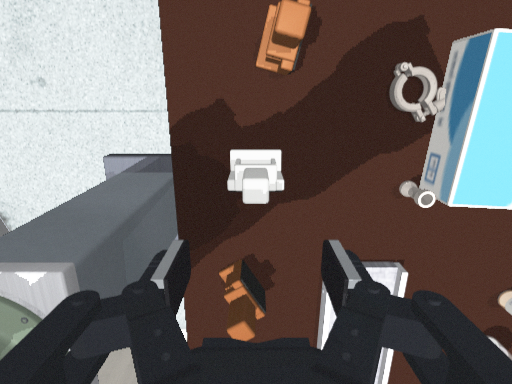

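View pics/s19f.png

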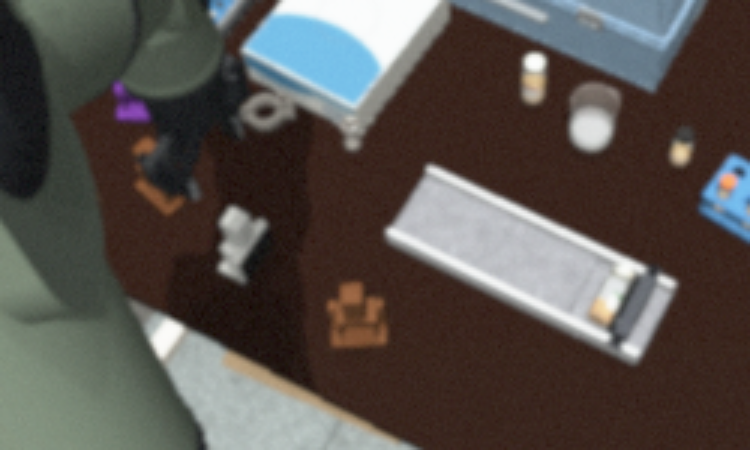

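View pics/s19.png

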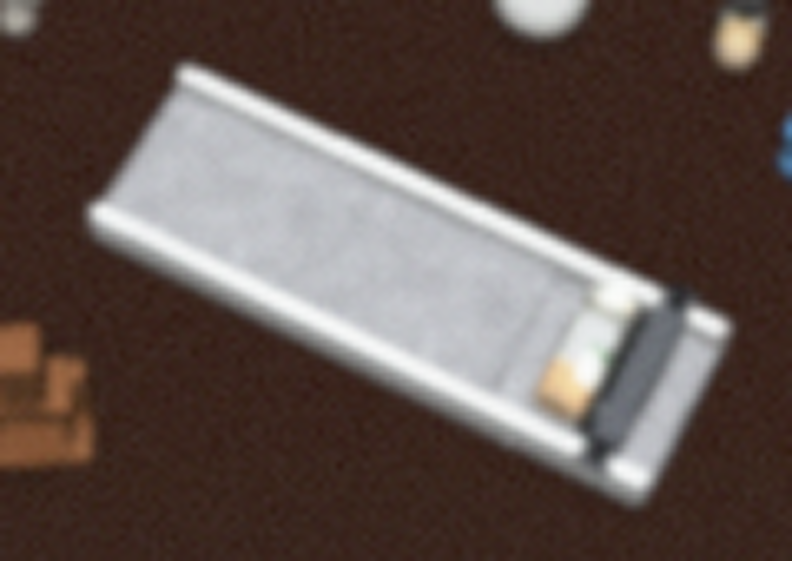

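The paddle stands upright on the worktop, with its grip top at about (256,186) in the wrist view. The vial lies square in the pocket at the cushion, at about (585,350) in the scene crop. The gripper is clear of everything, so I'm handing in.

```bash
python3 -c "
from plant import robot
print(robot.state()['clock'],robot.job_done())"
```

```text
the job is handed in; nothing more can be done
22.7833 None
```

The job is done and handed in at 22.8 s. I took the white paddle by its grip and rolled the vial along with the rubber face until it dropped into the pocket. I then pressed it against the cushion with readings of about 5.7–6.6 N for over 1 s and eased off in 0.2 mm steps.

- **Vial:** the last pictures show it lying square in the pocket by the cushion.
- **Force:** the highest press reading was 6.6 N, but it is sampled only at the end of each move call, with about ±0.6 N of noise.
- **Paddle:** it stands upright on the worktop near (0.41, 0.31), clear of the track, with the gripper open and lifted away.
- **Other things:** the bystanders and look-alikes in view look unmoved. The last pictures I viewed do not cover the whole bench.
- **Disagreement:** the scene camera put points about 5–8 mm off in y from the wrist camera. I relied on the close wrist views, and the stop contact then came where they predicted.

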